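# Clear the used elements out of an air filter and seal the oily-waste tub

## Task

Unscrew the blue cap of the compressed-air filter until its thread lets go, lift it off and stand it, boss up, on the grey rubber mat. Take all the used filter elements out of the housing and put them into the red oily-waste tub, then put the yellow lid on the tub and press it down until it is fully home and level all round. Leave the bit box and the sanding block where they are.

Things in the scene. Friction and masses are not known exactly. Their poses are not given: they have to be found in the camera images.
- housing: aluminium compressed-air filter housing, fixed to the bench on a dark plate 170 x 134 mm; two plugged ports stand out along its x axis. Origin: on its axis at bench height, z up. Flange (radius 64 mm) with its top at 60 mm, neck of 50 mm outer radius above it. A cross parts it into four bays, floor 32 mm above the bench, centres 26 mm from the axis at 45, 135, 225, 315 degrees from its x.
- housing_rim (a point): centre of the housing's open mouth, on the axis, 94 mm above the bench; inner radius 46 mm. Below it, outside on the neck, runs a right-hand single-start thread of 9 mm pitch, about two turns. Elements standing in the bays reach 32 mm above this point.
- cap: blue screw cap (0.22 to 0.36 kg), 124 mm across, 110 mm tall, screwed on the housing at the start with its skirt on the flange. Origin: on its axis at the skirt's lower edge, z up. Anticlockwise from above unscrews it: it climbs 9 mm a turn (with a little play), turns easily, stays where let go, and cannot be pulled off before it comes free after 2 turns (within 0.1 turn).
- cap_boss (a point): middle of the hexagonal boss on top of the cap, on its axis, 95 mm above the cap's origin; the boss is 48 mm across flats and runs from 80 to 110 mm above the origin. One pair of flats faces along the cap's x axis, the others every 60 degrees. The cap is hollow to 72 mm and the elements stand up into it: once free, raise it 60 mm more before moving it sideways.
- mat: dark grey ribbed rubber mat, 180 x 180 mm, 4 mm thick, fixed flat on the bench: the place for the cap. Origin: centre of its underside, z up.
- tub: red round oily-waste tub with a folded wire bail, fixed to the bench: outer radius 80 mm (82 at the rim), 148 mm tall, inner radius 76 mm, inner floor 5 mm above the bench. Origin: centre of its underside, z up.
- tub_rim (a point): centre of the tub's mouth at the height of its rim, 148 mm above its origin. A black rubber seal inside the mouth, 1 to 13 mm below the rim, leaves an opening of 69 mm radius and yields outwards when the lid is pressed in.
- lid: yellow plug lid of the tub (0.16 to 0.26 kg), 168 mm across, on the bench at the start. Origin: centre of the underside of its plug, z up. Plug radius 68 mm below, widening to 72 mm, 14 mm deep; flange from 14 to 19 mm. Merely laid on, it stops about 7 mm too high on the seal; pressed at the middle with about 10 to 16 N it goes home: flange on the rim, origin 134 mm above the tub's, and stays.
- lid_knob (a point): middle of the lid's black round knob, 34 mm above the lid's origin; the knob is 30 mm in diameter and runs from 19 to 49 mm above the origin.
- element_1: used filter element (absent in some runs), upright in one bay of the housing at the start: brown pleated cylinder with black ends, 33 mm diameter and 60 mm long, with a black pull knob of 16 mm diameter that runs from 60 to 94 mm. 0.06 kg. Origin: centre of its underside, z towards the knob.
- element_1_mid (a point): the middle of that element's length, on its axis
- element_2: used filter element (absent in some runs), upright in one bay of the housing at the start: brown pleated cylinder with black ends, 33 mm diameter and 60 mm long, with a black pull knob of 16 mm diameter that runs from 60 to 94 mm. 0.06 kg. Origin: centre of its underside, z towards the knob.
- element_2_mid (a point): the middle of that element's length, on its axis
- element_3: used filter element (absent in some runs), upright in one bay of the housing at the start: brown pleated cylinder with black ends, 33 mm diameter and 60 mm long, with a black pull knob of 16 mm diameter that runs from 60 to 94 mm. 0.06 kg. Origin: centre of its underside, z towards the knob.
- element_3_mid (a point): the middle of that element's length, on its axis
- element_4: used filter element (absent in some runs), upright in one bay of the housing at the start: brown pleated cylinder with black ends, 33 mm diameter and 60 mm long, with a black pull knob of 16 mm diameter that runs from 60 to 94 mm. 0.06 kg. Origin: centre of its underside, z towards the knob.
- element_4_mid (a point): the middle of that element's length, on its axis
- bit_box: bystander: red driver-bit holder with upright bits, 34 x 100 mm, 38 mm tall; origin at the centre of its underside
- sanding_block: bystander: cork and red sanding block, 66 x 112 mm, 36 mm tall; origin at the centre of its underside

How it is judged:
On the way, in this order (a step that is already met when the one before it is completed fails the run):
1. the cap is unscrewed and carried clear of the housing (horizontal distance between cap and housing above 0.11 m), for 0.2 s.
2. every used element is in the tub (horizontal distance between each of element_1_mid, element_2_mid, element_3_mid, element_4_mid and tub below 0.076 m and z of element_1_mid in the frame of tub between 0 and 0.13 m and z of element_2_mid in the frame of tub between 0 and 0.13 m and z of element_3_mid in the frame of tub between 0 and 0.13 m and z of element_4_mid in the frame of tub between 0 and 0.13 m), for 0.2 s.
3. the lid is pressed home and level on the tub (z of lid in the frame of tub between 0.13 and 0.1362 m and horizontal distance between lid and tub below 0.008 m and angle between lid's own z axis and vertical below 0.03 rad), for 0.2 s.
At the end, for the whole second after the job is handed in: the cap stands upright on the mat (axis within 60 mm of its middle, tilt under 0.06 rad, at rest); every element lies or stands inside the tub; the lid is seated on the tub: flange within 2 mm of the rim, centred within 8 mm, tilt under 0.03 rad (all of step 2 and all of step 3 and horizontal distance between cap and mat below 0.06 m and z of cap in the frame of mat below 0.01 m and angle between cap's own z axis and vertical below 0.06 rad and linear speed of cap below 0.02 m/s); the robot touches nothing.
It fails at once if the bit box is pushed more than 40 mm away (distance of bit_box from where it was at the start of the episode above 0.04 m).
It fails at once if the sanding block is pushed more than 40 mm away (distance of sanding_block from where it was at the start of the episode above 0.04 m).
Of element_1, element_2, element_3, element_4 only 2 to 4 are there at a start; the rules pass over those that are not, and their reading is None.
At some moment in a run one of lid may be knocked a few centimetres aside while the robot is not near it.
Once in a run the grip may slacken for a moment while it holds something.
It also fails if it takes over 210 s, if anything falls off the work surface, if the arm or the gripper's body presses on something with over 40 N, if the wrist force passes 120 N, or if a joint passes its speed limit or range.

## Robot

A 6-joint arm with a two-finger parallel gripper is mounted at the origin on a cart in front of the work surface, level with it; the furniture and walls round the work are solid. World frame = base frame: x ahead of the robot, y to its left, z up, the work surface at z = 0. Lengths are in m, angles in rad, forces in N, time in s.
With the tool pointing down it reaches from about 0.35 to 0.85 m from the base axis. Payload 8.1 kg.
Tool frame: the origin (TCP) lies between the finger pads; the fingertips stand 14 mm ahead of it and the grasp point (between the pads) lies 5 mm behind it; z points along the fingers, y is the line along which they close (so a half turn about z gives the same grasp; the last joint's range is limited). The gripper opens to 93 mm and grips with 3 to 60 N. Pads are 15 mm wide; open, the fingers measure 128 mm over their backs; the gripper's body (75 mm by 188 mm) begins 65 mm behind the grasp point.
Start: joints at [-1.259, 0.13, 1.488, -0, 1.523, -0.085], TCP at [0.232, -0.553, 0.233] pointing down, gripper open.
Joint ranges: [-2.96, 2.96], [-0.89, 2.26], [0.02, 2.5], [-1.34, 4.48], [0, 2.73], [-2.66, 2.66]. Speed limits (rad/s): [2.39, 2.39, 2.79, 3.14, 3.14, 3.14].

## Interface

Orientations are given as a rotation vector (axis times angle).
In Python, from plant import robot gives the robot as it stands.
- The arm moves only by the tool arm_command, never from a script. Its argument "targets" is a list of rows, each an object of numbers: "x", "y", "z": the shift along the world's x, y, z in units of 500 mm (1.0 is 500 mm); "rx", "ry", "rz": the turn, a rotation vector about the world's x, y, z in units of 2 rad (1.0 is 2 rad); "claw": the closure in counts, from 0 (fully open) to 255 (shut). In form: [{"x": .., "y": .., "z": .., "rx": .., "ry": .., "rz": .., "claw": ..}, ...]. A call has 1 to 10 rows; each row is the pose to reach, as a shift and turn from the pose commanded when the call began; what a row does not reach only later rows make up. A row lasts 1/12 s, in which the tool goes at most 41.7 mm and 7.16 degrees, less where a joint would pass 70% of its speed; a pose out of reach is approached as far as the arm can. A call with a number of a shift or a turn outside -1 to 1 is refused whole. A call with a gripper value outside its range is refused whole. The fingers move at their own pace and stop on an object; "squeeze" is the grip in N (left out, the last holds). Time passes only in rows, so rows that repeat a pose let the fingers close. It gives the time, the measured TCP pose, the force, the opening and the grip force at its end, in the units of the state.
- robot.read_state(): the state, without advancing time (a new reading comes with each control period).
- robot.read_camera(name): name is "side" or "top"; returns (picture, depth): 384x512x3 uint8, red, green, blue; 384x512 float32, m along the optical axis (not along the pixel's ray), 0 where there is no reading.
- robot.get_calibration(name): a dict with "intrinsics" (3x3 intrinsics, pixels), "dist" ([k1, k2, p1, p2, k3] as OpenCV has them; the pictures are not rectified), "origin" and "orientation" of the camera in the world. Camera axes: x right, y up, looking along -z (the intrinsics and any distortion apply to the point x, -y, -z); pixel columns grow to the right and rows downward; lengths in m; the calibration is good to about 2 mm. A picture is of the moment at which its call begins. get_calibration takes no time and is no camera call.
- robot.close_job(): hands the job in; it is judged then, once.
The state is a dict: "t": time; "q": joint angles; "dq": joint speeds; "joint_torque": joint torques, N m; "tool_pos": TCP position; "orientation": TCP orientation; "force": force on the tool from outside, world axes, zero at the start; "wrist_torque": the same for the moment, N m; "opening": finger opening in m; "gripper_force": force on a finger pad.
Only numpy, scipy, OpenCV 4.12 (cv2) and the standard library are available. Lean on these libraries where they do the work, as an engineer would, in place of code of your own. Each camera call takes 0.05 s, during which the arm holds its last target. There are 200 camera calls.

## Working session

There is one attempt and no reset: what is moved stays moved. The work goes in short steps, Python scripts to look and compute and a tool call to move; the robot and the scene stay as the last step left them, time stands still between calls to the robot, and variables do not carry over. Pictures are saved under pics/ and viewed, at most 14 in all, crops included, and the job is handed in when it is done.

Besides the shell and the picture viewer there is one more tool, called after "Emit:" as a command line: name --argument value ..., lists and objects as JSON in quotes. arm_command: Moves the arm, as the interface text tells. Shifts and turns lie within -1 to 1; 1 stands for 500 mm of shift or 2 rad of turn. Its arguments: {"type":"object","properties":{"targets":{"type":"array","items":{"type":"object","properties":{"x":{"type":"number","minimum":-1,"maximum":1},"y":{"type":"number","minimum":-1,"maximum":1},"z":{"type":"number","minimum":-1,"maximum":1},"rx":{"type":"number","minimum":-1,"maximum":1},"ry":{"type":"number","minimum":-1,"maximum":1},"rz":{"type":"number","minimum":-1,"maximum":1},"claw":{"type":"number"}}}},"squeeze":{"type":"number"}},"required":["targets"]}

```bash
ls; mkdir -p pics; cat > h.py <<'E'
import numpy as np, cv2
from plant import robot
from scipy.spatial.transform import Rotation as R
def cal(n):
    c=robot.get_calibration(n); K=np.array(c["intrinsics"],float); d=np.array(c["dist"],float)
    o=np.array(c["orientation"],float); M=R.from_rotvec(o).as_matrix() if o.shape==(3,) else (o if o.shape==(3,3) else R.from_quat(o).as_matrix())
    return K,d,np.array(c["origin"],float),M
def rays(n,uv):
    K,d,o,M=cal(n); p=cv2.undistortPoints(np.array(uv,float).reshape(-1,1,2),K,d).reshape(-1,2)
    return o,np.c_[p[:,0],-p[:,1],-np.ones(len(p))]@M.T
def onplane(n,uv,z):
    o,r=rays(n,uv); return o+r*((z-o[2])/r[:,2])[:,None]
def cloud(n,dep):
    v,u=np.indices(dep.shape); o,r=rays(n,np.c_[u.ravel(),v.ravel()])
    return (o+r*dep.reshape(-1,1)).reshape(dep.shape+(3,))
def shot(n,name):
    im,de=robot.read_camera(n); cv2.imwrite(f"pics/{name}.png",im[:,:,::-1]); np.savez(f"pics/{name}.npz",im=im,de=de); return im,de
E
python3 - <<'E'
from h import *
print(robot.read_state())
for n in("top","side"):
    print(robot.get_calibration(n)); shot(n,n+"0")
E
```

```text
pics
{'t': 0.0, 'q': array([-1.25941849e+00,  1.31136842e-01,  1.48924098e+00, -1.09574629e-05,
        1.52297448e+00, -8.54389553e-02]), 'dq': array([ 5.95811075e-04,  1.55763153e-03,  6.90044673e-05, -9.01427627e-04,
        1.47413504e-03,  4.15383141e-04]), 'joint_torque': array([-2.87553041e-03, -5.59850764e+01, -4.91752660e+01,  7.65892491e-02,
        3.55490029e-02, -1.11870747e-04]), 'tool_pos': array([ 0.23172659, -0.5528841 ,  0.23162297]), 'orientation': array([-3.07824634e+00, -6.18893255e-01,  3.28488228e-04]), 'force': array([ 0.56111633, -0.03785515,  0.0390141 ]), 'wrist_torque': array([-0.02338704,  0.01780358, -0.02739709]), 'gripper_force': 0.0, 'opening': 0.09293120471950005}
{'intrinsics': array([[436.09458873,   0.        , 246.64596121],
       [  0.        , 436.09458873, 199.29338507],
       [  0.        ,   0.        ,   1.        ]]), 'dist': array([-0.10536385,  0.        ,  0.        ,  0.        ,  0.        ]), 'origin': array([ 0.42806022, -0.02190722,  1.5048066 ]), 'orientation': array([ 0.03598824, -0.04971809, -1.5554212 ])}
{'intrinsics': array([[437.35065132,   0.        , 255.12967921],
       [  0.        , 437.35065132, 196.91751536],
       [  0.        ,   0.        ,   1.        ]]), 'dist': array([-0.13658086,  0.        ,  0.        ,  0.        ,  0.        ]), 'origin': array([ 0.4884716 , -1.1251593 ,  0.87304394]), 'orientation': array([9.77074346e-01, 1.81289461e-04, 1.51786561e-05])}
```

View pics/top0.png

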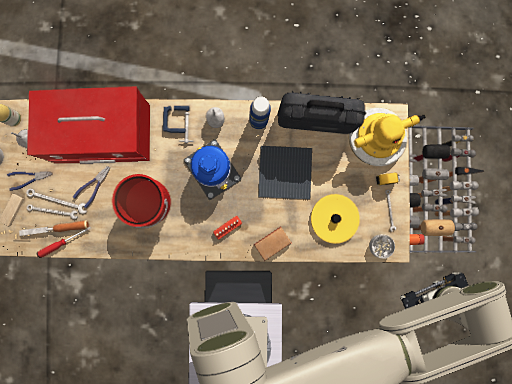

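View pics/side0.png

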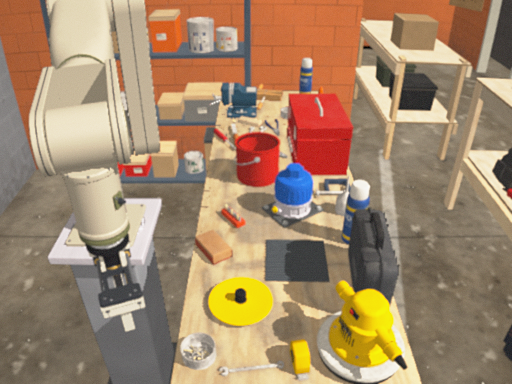

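The top view shows the cap at about (211,165), the mat at (286,172), the tub at (141,201), the lid at (336,218) with its knob, the bit box at (227,228) and the sanding block at (271,243). The side view shows the same layout. Next I measure these positions.

```bash
cat >> h.py <<'E'
def circ(P):
    A=np.c_[2*P[:,:2],np.ones(len(P))]; s=np.linalg.lstsq(A,(P[:,:2]**2).sum(1),rcond=None)[0]
    return s[:2],np.sqrt(s[2]+s[:2]@s[:2])
def hull(P): return cv2.convexHull(P[:,:2].astype(np.float32)).reshape(-1,2).astype(float)
E
python3 - <<'E'
from h import *
for n in("top","side"):
    d=np.load(f"pics/{n}0.npz"); im,de=d["im"],d["de"]; C=cloud(n,de); hsv=cv2.cvtColor(im,cv2.COLOR_RGB2HSV); H,S,V=[hsv[...,i].astype(int) for i in range(3)]
    ok=(de>0)
    box=lambda u0,u1,v0,v1:(np.indices(de.shape)[1]>=u0)&(np.indices(de.shape)[1]<u1)&(np.indices(de.shape)[0]>=v0)&(np.indices(de.shape)[0]<v1)
    B={"top":dict(cap=(180,245,135,200),lid=(305,365,188,250),tub=(105,178,170,235),mat=(255,318,143,203)),"side":dict(cap=(262,325,155,225),lid=(200,280,270,330),tub=(228,285,128,190),mat=(260,332,235,285))}[n]
    def show(l,P): print(n,l,len(P),"z med",np.median(P[:,2]).round(4),"bbox",P[:,:2].min(0).round(3),P[:,:2].max(0).round(3))
    blue=(H>95)&(H<130)&(S>100)&box(*B["cap"])&ok; P=C[blue]; show("cap",P)
    z=P[:,2]; print(" zmax",np.percentile(z,99.5)); print(" hist",np.histogram(z,bins=np.arange(.04,.21,.01))[0])
    t=P[z>np.percentile(z,99)-.008]; show("boss top",t); print(" boss top mid",(t[:,:2].min(0)+t[:,:2].max(0))/2, cv2.minAreaRect(hull(t).astype(np.float32)))
    yel=(H>20)&(H<35)&(S>120)&box(*B["lid"])&ok; P=C[yel]; show("lid",P); P=P[abs(P[:,2]-np.median(P[:,2]))<.01]; print(" circ",circ(hull(P)))
    blk=(V<60)&box(*B["lid"])&ok; P=C[blk]; P=P[P[:,2]>.035]
    if len(P): show("knob",P); t=P[P[:,2]>.042]; print("  top",t.mean(0))
    red=((H<8)|(H>172))&(S>120)&box(*B["tub"])&ok; P=C[red]; t=P[(P[:,2]>.142)&(P[:,2]<.156)]; show("tubrim",t); print(" circ",circ(hull(t)))
    dk=(V<90)&(S<80)&box(*B["mat"])&ok; P=C[dk]; P=P[P[:,2]<.02]; show("mat",P); print(" rect",cv2.minAreaRect(P[:,:2].astype(np.float32)))
E
```

```text
top cap 1232 z med 0.1371 bbox [0.55  0.024] [0.697 0.149]
 zmax 0.1749498417841017
 hist [  0   1   1   7   8   7  13  46 134 607 178   8 138  76   0   0]
top boss top 188 z med 0.1695 bbox [0.587 0.063] [0.64  0.109]
 boss top mid [0.61326675 0.08622043] ((0.6126223206520081, 0.0865953117609024), (0.049646392464637756, 0.04790263622999191), 56.060508728027344)
top lid 1811 z med 0.017 bbox [ 0.364 -0.429] [ 0.534 -0.255]
 circ (array([ 0.44861776, -0.33782205]), np.float64(0.08377550859805481))
top knob 55 z med 0.0472 bbox [ 0.436 -0.35 ] [ 0.463 -0.325]
  top [ 0.44840716 -0.33625184  0.04747441]
top tubrim 307 z med 0.1466 bbox [0.413 0.227] [0.577 0.388]
 circ (array([0.49514302, 0.30797568]), np.float64(0.08239914331875328))
top mat 2390 z med 0.0029 bbox [ 0.515 -0.258] [ 0.702 -0.072]
 rect ((0.6078780889511108, -0.16388922929763794), (0.18647757172584534, 0.18219737708568573), 87.95198059082031)
side cap 1238 z med 0.128 bbox [ 0.553 -0.016] [0.695 0.201]
 zmax 0.17589945928468612
 hist [  0   0  45  90  89  94  99  97 128 195 211  50  44  94   0   0]
side boss top 108 z med 0.173 bbox [0.59  0.061] [0.638 0.111]
 boss top mid [0.61401873 0.08584971] ((0.6149196028709412, 0.08404215425252914), (0.04443250223994255, 0.04595092684030533), 32.64308547973633)
side lid 2400 z med 0.019 bbox [ 0.364 -0.423] [ 0.536 -0.238]
 circ (array([ 0.44984493, -0.33715578]), np.float64(0.08474970487763223))
side knob 81 z med 0.0476 bbox [ 0.439 -0.354] [ 0.46  -0.328]
  top [ 0.4491676  -0.343354    0.04791302]
side tubrim 246 z med 0.1476 bbox [0.418 0.224] [0.576 0.397]
 circ (array([0.49728053, 0.30847129]), np.float64(0.0834761856043122))
side mat 1633 z med 0.0056 bbox [ 0.519 -0.26 ] [ 0.697 -0.082]
 rect ((0.6080913543701172, -0.1693340390920639), (0.17803062498569489, 0.1759815216064453), 88.18093872070312)
```

```bash
python3 - <<'E'
from h import *
from scipy.optimize import minimize_scalar
for n in("top","side"):
    d=np.load(f"pics/{n}0.npz"); im,de=d["im"],d["de"]; C=cloud(n,de)
    for l,(x0,x1,y0,y1) in dict(bottle=(.68,.85,-.1,.03),case=(.68,.85,-.4,-.1),tool=(.6,.85,.25,.6),bit=(.36,.48,-.05,.1),block=(.34,.46,-.22,-.08),clamp=(.68,.82,.03,.22)).items():
        m=(C[...,0]>x0)&(C[...,0]<x1)&(C[...,1]>y0)&(C[...,1]<y1)&(C[...,2]>.02)&(C[...,2]<.4)&(de>0); P=C[m]
        if len(P): print(n,l,np.percentile(P,[1,99],axis=0).round(3).tolist())
    m=(C[...,2]>.163)&(C[...,2]<.18)&(np.hypot(C[...,0]-.613,C[...,1]-.086)<.04)&(de>0); P=hull(C[m]); c=P.mean(0) 
    # hexagon: sum support widths at 60deg steps, minimal at flats
    A=np.radians(np.arange(0,60,2)); W=[np.mean([np.ptp(P@[np.cos(a+k*np.pi/3),np.sin(a+k*np.pi/3)]) for k in range(3)]) for a in A]
    print(n,"flat dir deg",2*np.argmin(W),np.round(W,4)[::3])
    vis=im[150:220,:][:, (180 if n=="top" else 255):(250 if n=="top" else 335)] if n=="side" else im[130:200,175:250]
    cv2.imwrite(f"pics/z{n}.png",cv2.resize(vis,None,fx=7,fy=7,interpolation=cv2.INTER_CUBIC)[:,:,::-1])
E
python3 -c "
import cv2,numpy as np
a=cv2.imread('pics/ztop.png');b=cv2.imread('pics/zside.png');h=min(a.shape[0],b.shape[0]);c=np.hstack([a[:h],b[:h]]);cv2.imwrite('pics/zz.png',cv2.resize(c,(800,int(800*h/c.shape[1]))))"
```

```text
top bottle [[0.757, -0.099, 0.026], [0.813, -0.038, 0.209]]
top case [[0.691, -0.397, 0.027], [0.834, -0.136, 0.221]]
top tool [[0.627, 0.305, 0.029], [0.835, 0.597, 0.231]]
top bit [[0.38, -0.014, 0.02], [0.45, 0.074, 0.042]]
top block [[0.342, -0.179, 0.024], [0.411, -0.081, 0.04]]
top clamp [[0.712, 0.05, 0.02], [0.819, 0.215, 0.132]]
top flat dir deg 26 [0.0532 0.0527 0.0516 0.05   0.0483 0.0488 0.0505 0.0519 0.0529 0.0533]
side bottle [[0.757, -0.099, 0.023], [0.819, -0.056, 0.208]]
side case [[0.69, -0.4, 0.035], [0.833, -0.103, 0.222]]
side tool [[0.629, 0.3, 0.023], [0.838, 0.592, 0.225]]
side bit [[0.378, -0.015, 0.02], [0.452, 0.071, 0.042]]
side block [[0.341, -0.183, 0.021], [0.417, -0.083, 0.04]]
side clamp [[0.711, 0.05, 0.02], [0.797, 0.216, 0.132]]
side flat dir deg 22 [0.0556 0.055  0.054  0.0525 0.0518 0.0522 0.0533 0.0546 0.0554 0.0557]
```

View pics/zz.png

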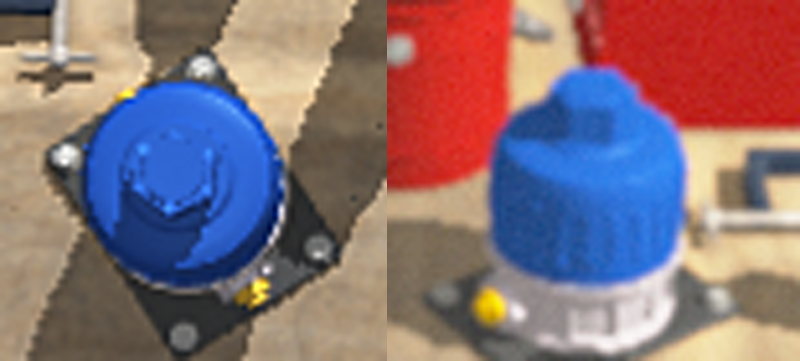

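The crop shows the hex boss from above and from the side. Its flats face about 24.5° (mod 60) and the dark plate is tilted. I move above the cap first.

Emit:
arm_command --targets '[{"x": 0.382,"y": 0.639,"z": 0.137,"rz": -0.246,"claw": 0},{"x": 0.382,"y": 0.639,"z": 0.137,"rz": -0.246,"claw": 0},{"x": 0.382,"y": 0.639,"z": 0.137,"rz": -0.246,"claw": 0},{"x": 0.382,"y": 0.639,"z": 0.137,"rz": -0.246,"claw": 0},{"x": 0.382,"y": 0.639,"z": 0.137,"rz": -0.246,"claw": 0},{"x": 0.382,"y": 0.639,"z": 0.137,"rz": -0.246,"claw": 0},{"x": 0.382,"y": 0.639,"z": 0.137,"rz": -0.246,"claw": 0},{"x": 0.382,"y": 0.639,"z": 0.137,"rz": -0.246,"claw": 0},{"x": 0.382,"y": 0.639,"z": 0.137,"rz": -0.246,"claw": 0},{"x": 0.382,"y": 0.639,"z": 0.137,"rz": -0.246,"claw": 0}]'

```text
schema error: expected keys x, y, z, rx, ry, rz, claw
```

Emit:
arm_command --targets '[{"x": 0.382,"y": 0.639},{"x": 0.382,"y": 0.639},{"x": 0.382,"y": 0.639},{"x": 0.382,"y": 0.639},{"x": 0.382,"y": 0.639},{"x": 0.382,"y": 0.639},{"x": 0.382,"y": 0.639},{"x": 0.382,"y": 0.639},{"x": 0.382,"y": 0.639},{"x": 0.382,"y": 0.639}]'

```text
schema error: expected keys x, y, z, rx, ry, rz, claw
```

```bash
cat > st.py <<'E'
from h import *
s=robot.read_state(); M=R.from_rotvec(s["orientation"]).as_matrix()
print("t",round(s["t"],2),"pos",s["tool_pos"].round(4),"yaw",np.degrees(np.arctan2(M[1,1],M[0,1])).round(2),"zt",M[:,2].round(4),"q6",s["q"][5].round(3),"F",s["force"].round(1),"T",s["wrist_torque"].round(2),"op",round(s["opening"],4),"g",round(s["gripper_force"],1))
E
python3 st.py
```

```text
t 0.1 pos [ 0.2318 -0.5529  0.2317] yaw -67.26 zt [-5.0e-04  1.5e-03 -1.0e+00] q6 -0.085 F [ 0.5 -0.8 -0. ] T [-0.02 -0.01 -0.03] op 0.0927 g 0.0
```

Emit:
arm_command --targets '[{"x": 0.382,"y": 0.639,"z": 0.137,"rx": 0,"ry": 0,"rz": -0.246,"claw": 0},{"x": 0.382,"y": 0.639,"z": 0.137,"rx": 0,"ry": 0,"rz": -0.246,"claw": 0},{"x": 0.382,"y": 0.639,"z": 0.137,"rx": 0,"ry": 0,"rz": -0.246,"claw": 0},{"x": 0.382,"y": 0.639,"z": 0.137,"rx": 0,"ry": 0,"rz": -0.246,"claw": 0},{"x": 0.382,"y": 0.639,"z": 0.137,"rx": 0,"ry": 0,"rz": -0.246,"claw": 0},{"x": 0.382,"y": 0.639,"z": 0.137,"rx": 0,"ry": 0,"rz": -0.246,"claw": 0},{"x": 0.382,"y": 0.639,"z": 0.137,"rx": 0,"ry": 0,"rz": -0.246,"claw": 0},{"x": 0.382,"y": 0.639,"z": 0.137,"rx": 0,"ry": 0,"rz": -0.246,"claw": 0},{"x": 0.382,"y": 0.639,"z": 0.137,"rx": 0,"ry": 0,"rz": -0.246,"claw": 0},{"x": 0.382,"y": 0.639,"z": 0.137,"rx": 0,"ry": 0,"rz": -0.246,"claw": 0}]'

```text
t: 0.93
tool_pos: [0.4256, -0.229, 0.3026]
orientation: [-3.137, 0.142, -0.004]
force: [-0.6, 0.3, 0.0]
opening: 0.0928
gripper_force: 0.0
```

Emit:
arm_command --targets '[{"x": 0.382,"y": 0.639,"z": 0,"rx": 0,"ry": 0,"rz": 0,"claw": 0},{"x": 0.382,"y": 0.639,"z": 0,"rx": 0,"ry": 0,"rz": 0,"claw": 0},{"x": 0.382,"y": 0.639,"z": 0,"rx": 0,"ry": 0,"rz": 0,"claw": 0},{"x": 0.382,"y": 0.639,"z": 0,"rx": 0,"ry": 0,"rz": 0,"claw": 0},{"x": 0.382,"y": 0.639,"z": 0,"rx": 0,"ry": 0,"rz": 0,"claw": 0},{"x": 0.382,"y": 0.639,"z": 0,"rx": 0,"ry": 0,"rz": 0,"claw": 0},{"x": 0.382,"y": 0.639,"z": 0,"rx": 0,"ry": 0,"rz": 0,"claw": 0},{"x": 0.382,"y": 0.639,"z": 0,"rx": 0,"ry": 0,"rz": 0,"claw": 0},{"x": 0.382,"y": 0.639,"z": 0,"rx": 0,"ry": 0,"rz": 0,"claw": 0},{"x": 0.382,"y": 0.639,"z": 0,"rx": 0,"ry": 0,"rz": 0,"claw": 0}]'

```text
t: 1.77
tool_pos: [0.6152, 0.0913, 0.2985]
orientation: [-3.136, 0.142, 0.005]
force: [0.4, -0.0, -0.9]
opening: 0.0929
gripper_force: 0.0
```

```bash
python3 st.py
```

```text
t 1.77 pos [0.6152 0.0913 0.2985] yaw -95.17 zt [-0.0028  0.0021 -1.    ] q6 1.725 F [ 0.4 -0.  -0.9] T [ 0.07 -0.04  0.02] op 0.0929 g 0.0
```

Emit:
arm_command --targets '[{"x": 0,"y": 0,"z": -0.08,"rx": 0,"ry": 0,"rz": 0,"claw": 0},{"x": 0,"y": 0,"z": -0.16,"rx": 0,"ry": 0,"rz": 0,"claw": 0},{"x": 0,"y": 0,"z": -0.24,"rx": 0,"ry": 0,"rz": 0,"claw": 0},{"x": 0,"y": 0,"z": -0.284,"rx": 0,"ry": 0,"rz": 0,"claw": 0},{"x": 0,"y": 0,"z": -0.284,"rx": 0,"ry": 0,"rz": 0,"claw": 0},{"x": 0,"y": 0,"z": -0.284,"rx": 0,"ry": 0,"rz": 0,"claw": 0}]'

```text
t: 2.27
tool_pos: [0.613, 0.0849, 0.1575]
orientation: [3.138, -0.15, -0.004]
force: [0.3, 0.5, 0.5]
opening: 0.0933
gripper_force: 0.0
```

Emit:
arm_command --squeeze 40 --targets '[{"x": 0,"y": 0,"z": 0,"rx": 0,"ry": 0,"rz": 0,"claw": 255},{"x": 0,"y": 0,"z": 0,"rx": 0,"ry": 0,"rz": 0,"claw": 255},{"x": 0,"y": 0,"z": 0,"rx": 0,"ry": 0,"rz": 0,"claw": 255},{"x": 0,"y": 0,"z": 0,"rx": 0,"ry": 0,"rz": 0,"claw": 255},{"x": 0,"y": 0,"z": 0,"rx": 0,"ry": 0,"rz": 0,"claw": 255},{"x": 0,"y": 0,"z": 0,"rx": 0,"ry": 0,"rz": 0,"claw": 255}]'

```text
t: 2.77
tool_pos: [0.614, 0.0856, 0.1593]
orientation: [3.138, -0.149, 0.0]
force: [-0.6, -1.1, 0.5]
opening: 0.0578
gripper_force: 0.0
```

```bash
python3 st.py
```

```text
t 2.77 pos [0.614  0.0856 0.1593] yaw -95.45 zt [ 2.e-04 -0.e+00 -1.e+00] q6 1.722 F [-0.6 -1.1  0.5] T [ 0.06  0.07 -0.04] op 0.0578 g 0.0
```

Emit:
arm_command --targets '[{"x": 0,"y": 0,"z": 0,"rx": 0,"ry": 0,"rz": 0,"claw": 255},{"x": 0,"y": 0,"z": 0,"rx": 0,"ry": 0,"rz": 0,"claw": 255},{"x": 0,"y": 0,"z": 0,"rx": 0,"ry": 0,"rz": 0,"claw": 255},{"x": 0,"y": 0,"z": 0,"rx": 0,"ry": 0,"rz": 0,"claw": 255}]'

```text
t: 3.1
tool_pos: [0.6141, 0.0859, 0.1595]
orientation: [-3.138, 0.149, -0.001]
force: [0.7, 1.6, 2.9]
opening: 0.0478
gripper_force: 39.9
```

Emit:
arm_command --targets '[{"x": 0,"y": 0,"z": 0.0003,"rx": 0,"ry": 0,"rz": 0.0524,"claw": 255},{"x": 0,"y": 0,"z": 0.0006,"rx": 0,"ry": 0,"rz": 0.1048,"claw": 255},{"x": 0,"y": 0,"z": 0.0009,"rx": 0,"ry": 0,"rz": 0.1572,"claw": 255},{"x": 0,"y": 0,"z": 0.0012,"rx": 0,"ry": 0,"rz": 0.2096,"claw": 255},{"x": 0,"y": 0,"z": 0.0015,"rx": 0,"ry": 0,"rz": 0.262,"claw": 255},{"x": 0,"y": 0,"z": 0.0018,"rx": 0,"ry": 0,"rz": 0.3144,"claw": 255},{"x": 0,"y": 0,"z": 0.0021,"rx": 0,"ry": 0,"rz": 0.3668,"claw": 255},{"x": 0,"y": 0,"z": 0.0024,"rx": 0,"ry": 0,"rz": 0.4192,"claw": 255},{"x": 0,"y": 0,"z": 0.0027,"rx": 0,"ry": 0,"rz": 0.4716,"claw": 255},{"x": 0,"y": 0,"z": 0.003,"rx": 0,"ry": 0,"rz": 0.524,"claw": 255}]'

```text
t: 3.93
tool_pos: [0.614, 0.0858, 0.1603]
orientation: [-2.788, -1.448, -0.001]
force: [1.3, 1.0, -1.4]
opening: 0.048
gripper_force: 39.9
```

```bash
python3 st.py
```

```text
t 3.93 pos [0.614  0.0858 0.1603] yaw -35.12 zt [ 3.e-04  3.e-04 -1.e+00] q6 0.669 F [ 1.3  1.  -1.4] T [ 0.34 -0.38 -0.08] op 0.048 g 39.9
```

Emit:
arm_command --targets '[{"x": 0,"y": 0,"z": 0.0003,"rx": 0,"ry": 0,"rz": 0.0524,"claw": 255},{"x": 0,"y": 0,"z": 0.0006,"rx": 0,"ry": 0,"rz": 0.1048,"claw": 255},{"x": 0,"y": 0,"z": 0.0009,"rx": 0,"ry": 0,"rz": 0.1572,"claw": 255},{"x": 0,"y": 0,"z": 0.0012,"rx": 0,"ry": 0,"rz": 0.2096,"claw": 255},{"x": 0,"y": 0,"z": 0.0015,"rx": 0,"ry": 0,"rz": 0.262,"claw": 255},{"x": 0,"y": 0,"z": 0.0018,"rx": 0,"ry": 0,"rz": 0.3144,"claw": 255},{"x": 0,"y": 0,"z": 0.0021,"rx": 0,"ry": 0,"rz": 0.3668,"claw": 255},{"x": 0,"y": 0,"z": 0.0024,"rx": 0,"ry": 0,"rz": 0.4192,"claw": 255},{"x": 0,"y": 0,"z": 0.0027,"rx": 0,"ry": 0,"rz": 0.4716,"claw": 255},{"x": 0,"y": 0,"z": 0.003,"rx": 0,"ry": 0,"rz": 0.524,"claw": 255}]'

```text
t: 4.77
tool_pos: [0.6142, 0.0862, 0.1618]
orientation: [-1.69, -2.649, -0.002]
force: [2.8, 3.0, -2.2]
opening: 0.0474
gripper_force: 39.8
```

Emit:
arm_command --targets '[{"x": 0,"y": 0,"z": 0.0003,"rx": 0,"ry": 0,"rz": 0.0524,"claw": 255},{"x": 0,"y": 0,"z": 0.0006,"rx": 0,"ry": 0,"rz": 0.1048,"claw": 255},{"x": 0,"y": 0,"z": 0.0009,"rx": 0,"ry": 0,"rz": 0.1572,"claw": 255},{"x": 0,"y": 0,"z": 0.0012,"rx": 0,"ry": 0,"rz": 0.2096,"claw": 255},{"x": 0,"y": 0,"z": 0.0015,"rx": 0,"ry": 0,"rz": 0.262,"claw": 255},{"x": 0,"y": 0,"z": 0.0018,"rx": 0,"ry": 0,"rz": 0.3144,"claw": 255},{"x": 0,"y": 0,"z": 0.0021,"rx": 0,"ry": 0,"rz": 0.3668,"claw": 255},{"x": 0,"y": 0,"z": 0.0024,"rx": 0,"ry": 0,"rz": 0.4192,"claw": 255},{"x": 0,"y": 0,"z": 0.0027,"rx": 0,"ry": 0,"rz": 0.4716,"claw": 255},{"x": 0,"y": 0,"z": 0.003,"rx": 0,"ry": 0,"rz": 0.524,"claw": 255}]'

```text
t: 5.6
tool_pos: [0.614, 0.0866, 0.1632]
orientation: [0.137, 3.138, 0.003]
force: [1.5, 5.7, -1.3]
opening: 0.0477
gripper_force: 39.8
```

Emit:
arm_command --targets '[{"x": 0,"y": 0,"z": 0.0003,"rx": 0,"ry": 0,"rz": 0.0524,"claw": 255},{"x": 0,"y": 0,"z": 0.0006,"rx": 0,"ry": 0,"rz": 0.1048,"claw": 255},{"x": 0,"y": 0,"z": 0.0009,"rx": 0,"ry": 0,"rz": 0.1572,"claw": 255},{"x": 0,"y": 0,"z": 0.0012,"rx": 0,"ry": 0,"rz": 0.2096,"claw": 255},{"x": 0,"y": 0,"z": 0.0015,"rx": 0,"ry": 0,"rz": 0.262,"claw": 255},{"x": 0,"y": 0,"z": 0.0018,"rx": 0,"ry": 0,"rz": 0.3144,"claw": 255},{"x": 0,"y": 0,"z": 0.0021,"rx": 0,"ry": 0,"rz": 0.3668,"claw": 255},{"x": 0,"y": 0,"z": 0.0024,"rx": 0,"ry": 0,"rz": 0.4192,"claw": 255},{"x": 0,"y": 0,"z": 0.0027,"rx": 0,"ry": 0,"rz": 0.4716,"claw": 255},{"x": 0,"y": 0,"z": 0.003,"rx": 0,"ry": 0,"rz": 0.524,"claw": 255}]'

```text
t: 6.43
tool_pos: [0.6137, 0.0861, 0.1647]
orientation: [1.451, -2.786, -0.001]
force: [1.6, 1.9, -1.5]
opening: 0.0479
gripper_force: 39.9
```

Emit:
arm_command --targets '[{"x": 0,"y": 0,"z": 0,"rx": 0,"ry": 0,"rz": 0,"claw": 70},{"x": 0,"y": 0,"z": 0,"rx": 0,"ry": 0,"rz": 0,"claw": 70},{"x": 0,"y": 0,"z": 0,"rx": 0,"ry": 0,"rz": 0,"claw": 70},{"x": 0,"y": 0,"z": 0,"rx": 0,"ry": 0,"rz": 0,"claw": 70}]'

```text
t: 6.77
tool_pos: [0.6139, 0.0854, 0.1651]
orientation: [1.44, -2.792, 0.0]
force: [-0.1, -0.1, -0.1]
opening: 0.0664
gripper_force: 0.0
```

```bash
python3 st.py
```

```text
t 6.77 pos [0.6139 0.0854 0.1651] yaw 144.58 zt [-1.e-04 -3.e-04 -1.e+00] q6 -2.468 F [-0.1 -0.1 -0.1] T [ 0.11 -0.11 -0.05] op 0.0664 g 0.0
```

Emit:
arm_command --targets '[{"x": 0,"y": 0,"z": 0,"rx": 0,"ry": 0,"rz": -0.6,"claw": 70},{"x": 0,"y": 0,"z": 0,"rx": 0,"ry": 0,"rz": -0.6,"claw": 70},{"x": 0,"y": 0,"z": 0,"rx": 0,"ry": 0,"rz": -0.6,"claw": 70},{"x": 0,"y": 0,"z": 0,"rx": 0,"ry": 0,"rz": -0.6,"claw": 70},{"x": 0,"y": 0,"z": 0,"rx": 0,"ry": 0,"rz": -0.6,"claw": 70},{"x": 0,"y": 0,"z": 0,"rx": 0,"ry": 0,"rz": -0.6,"claw": 70},{"x": 0,"y": 0,"z": 0,"rx": 0,"ry": 0,"rz": -0.6,"claw": 70},{"x": 0,"y": 0,"z": 0,"rx": 0,"ry": 0,"rz": -0.6,"claw": 70},{"x": 0,"y": 0,"z": 0,"rx": 0,"ry": 0,"rz": -0.6,"claw": 70},{"x": 0,"y": 0,"z": 0,"rx": 0,"ry": 0,"rz": -0.6,"claw": 70}]'

```text
t: 7.6
tool_pos: [0.6139, 0.0855, 0.1652]
orientation: [0.398, 3.116, -0.0]
force: [0.7, 0.3, -0.3]
opening: 0.0678
gripper_force: 0.0
```

Emit:
arm_command --targets '[{"x": 0,"y": 0,"z": 0,"rx": 0,"ry": 0,"rz": -0.6,"claw": 70},{"x": 0,"y": 0,"z": 0,"rx": 0,"ry": 0,"rz": -0.6,"claw": 70},{"x": 0,"y": 0,"z": 0,"rx": 0,"ry": 0,"rz": -0.6,"claw": 70},{"x": 0,"y": 0,"z": 0,"rx": 0,"ry": 0,"rz": -0.6,"claw": 70},{"x": 0,"y": 0,"z": 0,"rx": 0,"ry": 0,"rz": -0.6,"claw": 70},{"x": 0,"y": 0,"z": 0,"rx": 0,"ry": 0,"rz": -0.6,"claw": 70},{"x": 0,"y": 0,"z": 0,"rx": 0,"ry": 0,"rz": -0.6,"claw": 70},{"x": 0,"y": 0,"z": 0,"rx": 0,"ry": 0,"rz": -0.6,"claw": 70},{"x": 0,"y": 0,"z": 0,"rx": 0,"ry": 0,"rz": -0.6,"claw": 70},{"x": 0,"y": 0,"z": 0,"rx": 0,"ry": 0,"rz": -0.6,"claw": 70}]'

```text
t: 8.43
tool_pos: [0.6139, 0.0855, 0.1652]
orientation: [2.088, 2.347, -0.0]
force: [0.5, 0.2, -0.1]
opening: 0.0674
gripper_force: 0.0
```

Emit:
arm_command --targets '[{"x": 0,"y": 0,"z": 0,"rx": 0,"ry": 0,"rz": -0.6,"claw": 70},{"x": 0,"y": 0,"z": 0,"rx": 0,"ry": 0,"rz": -0.6,"claw": 70},{"x": 0,"y": 0,"z": 0,"rx": 0,"ry": 0,"rz": -0.6,"claw": 70},{"x": 0,"y": 0,"z": 0,"rx": 0,"ry": 0,"rz": -0.6,"claw": 70},{"x": 0,"y": 0,"z": 0,"rx": 0,"ry": 0,"rz": -0.6,"claw": 70},{"x": 0,"y": 0,"z": 0,"rx": 0,"ry": 0,"rz": -0.6,"claw": 70},{"x": 0,"y": 0,"z": 0,"rx": 0,"ry": 0,"rz": -0.6,"claw": 70},{"x": 0,"y": 0,"z": 0,"rx": 0,"ry": 0,"rz": -0.6,"claw": 70},{"x": 0,"y": 0,"z": 0,"rx": 0,"ry": 0,"rz": -0.6,"claw": 70},{"x": 0,"y": 0,"z": 0,"rx": 0,"ry": 0,"rz": -0.6,"claw": 70}]'

```text
t: 9.27
tool_pos: [0.6139, 0.0855, 0.1652]
orientation: [3.048, 0.759, -0.0]
force: [0.4, -0.3, -0.9]
opening: 0.0673
gripper_force: 0.0
```

Emit:
arm_command --targets '[{"x": 0,"y": 0,"z": 0,"rx": 0,"ry": 0,"rz": -0.295,"claw": 70},{"x": 0,"y": 0,"z": 0,"rx": 0,"ry": 0,"rz": -0.295,"claw": 70},{"x": 0,"y": 0,"z": 0,"rx": 0,"ry": 0,"rz": -0.295,"claw": 70},{"x": 0,"y": 0,"z": 0,"rx": 0,"ry": 0,"rz": -0.295,"claw": 70},{"x": 0,"y": 0,"z": 0,"rx": 0,"ry": 0,"rz": -0.295,"claw": 70},{"x": 0,"y": 0,"z": 0,"rx": 0,"ry": 0,"rz": -0.295,"claw": 70},{"x": 0,"y": 0,"z": 0,"rx": 0,"ry": 0,"rz": -0.295,"claw": 255},{"x": 0,"y": 0,"z": 0,"rx": 0,"ry": 0,"rz": -0.295,"claw": 255},{"x": 0,"y": 0,"z": 0,"rx": 0,"ry": 0,"rz": -0.295,"claw": 255},{"x": 0,"y": 0,"z": 0,"rx": 0,"ry": 0,"rz": -0.295,"claw": 255}]'

```text
t: 10.1
tool_pos: [0.6139, 0.0856, 0.1651]
orientation: [3.138, -0.144, -0.0]
force: [-0.5, 0.3, -0.5]
opening: 0.0477
gripper_force: 39.7
```

Emit:
arm_command --targets '[{"x": 0,"y": 0,"z": 0,"rx": 0,"ry": 0,"rz": 0,"claw": 255},{"x": 0,"y": 0,"z": 0,"rx": 0,"ry": 0,"rz": 0,"claw": 255}]'

```text
t: 10.27
tool_pos: [0.6139, 0.0856, 0.1652]
orientation: [-3.138, 0.146, 0.0]
force: [-0.3, 0.6, 0.3]
opening: 0.0475
gripper_force: 39.7
```

```bash
python3 st.py
```

```text
t 10.27 pos [0.6139 0.0856 0.1652] yaw -95.32 zt [-0.  0. -1.] q6 1.719 F [-0.3  0.6  0.3] T [ 0.07  0.02 -0.03] op 0.0475 g 39.7
```

Works well. Next comes stroke 2, the return and a regrip.

Emit:
arm_command --targets '[{"x": 0,"y": 0,"z": 0.0003,"rx": 0,"ry": 0,"rz": 0.0524,"claw": 255},{"x": 0,"y": 0,"z": 0.0006,"rx": 0,"ry": 0,"rz": 0.1048,"claw": 255},{"x": 0,"y": 0,"z": 0.0009,"rx": 0,"ry": 0,"rz": 0.1572,"claw": 255},{"x": 0,"y": 0,"z": 0.0012,"rx": 0,"ry": 0,"rz": 0.2096,"claw": 255},{"x": 0,"y": 0,"z": 0.0015,"rx": 0,"ry": 0,"rz": 0.262,"claw": 255},{"x": 0,"y": 0,"z": 0.0018,"rx": 0,"ry": 0,"rz": 0.3144,"claw": 255},{"x": 0,"y": 0,"z": 0.0021,"rx": 0,"ry": 0,"rz": 0.3668,"claw": 255},{"x": 0,"y": 0,"z": 0.0024,"rx": 0,"ry": 0,"rz": 0.4192,"claw": 255},{"x": 0,"y": 0,"z": 0.0027,"rx": 0,"ry": 0,"rz": 0.4716,"claw": 255},{"x": 0,"y": 0,"z": 0.003,"rx": 0,"ry": 0,"rz": 0.524,"claw": 255}]'

```text
t: 11.1
tool_pos: [0.614, 0.0858, 0.1667]
orientation: [-2.786, -1.451, -0.0]
force: [0.0, 0.3, 0.2]
opening: 0.0478
gripper_force: 39.7
```

Emit:
arm_command --targets '[{"x": 0,"y": 0,"z": 0.0003,"rx": 0,"ry": 0,"rz": 0.0524,"claw": 255},{"x": 0,"y": 0,"z": 0.0006,"rx": 0,"ry": 0,"rz": 0.1048,"claw": 255},{"x": 0,"y": 0,"z": 0.0009,"rx": 0,"ry": 0,"rz": 0.1572,"claw": 255},{"x": 0,"y": 0,"z": 0.0012,"rx": 0,"ry": 0,"rz": 0.2096,"claw": 255},{"x": 0,"y": 0,"z": 0.0015,"rx": 0,"ry": 0,"rz": 0.262,"claw": 255},{"x": 0,"y": 0,"z": 0.0018,"rx": 0,"ry": 0,"rz": 0.3144,"claw": 255},{"x": 0,"y": 0,"z": 0.0021,"rx": 0,"ry": 0,"rz": 0.3668,"claw": 255},{"x": 0,"y": 0,"z": 0.0024,"rx": 0,"ry": 0,"rz": 0.4192,"claw": 255},{"x": 0,"y": 0,"z": 0.0027,"rx": 0,"ry": 0,"rz": 0.4716,"claw": 255},{"x": 0,"y": 0,"z": 0.003,"rx": 0,"ry": 0,"rz": 0.524,"claw": 255}]'

```text
t: 11.93
tool_pos: [0.6144, 0.0859, 0.1683]
orientation: [1.686, 2.65, 0.002]
force: [2.5, 2.6, -1.7]
opening: 0.0477
gripper_force: 39.7
```

Emit:
arm_command --targets '[{"x": 0,"y": 0,"z": 0.0003,"rx": 0,"ry": 0,"rz": 0.0524,"claw": 255},{"x": 0,"y": 0,"z": 0.0006,"rx": 0,"ry": 0,"rz": 0.1048,"claw": 255},{"x": 0,"y": 0,"z": 0.0009,"rx": 0,"ry": 0,"rz": 0.1572,"claw": 255},{"x": 0,"y": 0,"z": 0.0012,"rx": 0,"ry": 0,"rz": 0.2096,"claw": 255},{"x": 0,"y": 0,"z": 0.0015,"rx": 0,"ry": 0,"rz": 0.262,"claw": 255},{"x": 0,"y": 0,"z": 0.0018,"rx": 0,"ry": 0,"rz": 0.3144,"claw": 255},{"x": 0,"y": 0,"z": 0.0021,"rx": 0,"ry": 0,"rz": 0.3668,"claw": 255},{"x": 0,"y": 0,"z": 0.0024,"rx": 0,"ry": 0,"rz": 0.4192,"claw": 255},{"x": 0,"y": 0,"z": 0.0027,"rx": 0,"ry": 0,"rz": 0.4716,"claw": 255},{"x": 0,"y": 0,"z": 0.003,"rx": 0,"ry": 0,"rz": 0.524,"claw": 255}]'

```text
t: 12.77
tool_pos: [0.6144, 0.0864, 0.1699]
orientation: [0.134, 3.138, 0.002]
force: [0.7, 2.8, -0.2]
opening: 0.0478
gripper_force: 39.7
```

Emit:
arm_command --targets '[{"x": 0,"y": 0,"z": 0.0003,"rx": 0,"ry": 0,"rz": 0.0524,"claw": 255},{"x": 0,"y": 0,"z": 0.0006,"rx": 0,"ry": 0,"rz": 0.1048,"claw": 255},{"x": 0,"y": 0,"z": 0.0009,"rx": 0,"ry": 0,"rz": 0.1572,"claw": 255},{"x": 0,"y": 0,"z": 0.0012,"rx": 0,"ry": 0,"rz": 0.2096,"claw": 255},{"x": 0,"y": 0,"z": 0.0015,"rx": 0,"ry": 0,"rz": 0.262,"claw": 255},{"x": 0,"y": 0,"z": 0.0018,"rx": 0,"ry": 0,"rz": 0.3144,"claw": 255},{"x": 0,"y": 0,"z": 0.0021,"rx": 0,"ry": 0,"rz": 0.3668,"claw": 255},{"x": 0,"y": 0,"z": 0.0024,"rx": 0,"ry": 0,"rz": 0.4192,"claw": 255},{"x": 0,"y": 0,"z": 0.0027,"rx": 0,"ry": 0,"rz": 0.4716,"claw": 255},{"x": 0,"y": 0,"z": 0.003,"rx": 0,"ry": 0,"rz": 0.524,"claw": 255}]'

```text
t: 13.6
tool_pos: [0.6141, 0.0866, 0.1714]
orientation: [-1.454, 2.783, 0.002]
force: [0.7, 3.0, 0.6]
opening: 0.0477
gripper_force: 39.7
```

Emit:
arm_command --targets '[{"x": 0,"y": 0,"z": 0,"rx": 0,"ry": 0,"rz": 0,"claw": 70},{"x": 0,"y": 0,"z": 0,"rx": 0,"ry": 0,"rz": 0,"claw": 70},{"x": 0,"y": 0,"z": 0,"rx": 0,"ry": 0,"rz": 0,"claw": 70},{"x": 0,"y": 0,"z": 0,"rx": 0,"ry": 0,"rz": 0,"claw": 70}]'

```text
t: 13.93
tool_pos: [0.6138, 0.0855, 0.171]
orientation: [1.443, -2.79, 0.0]
force: [-0.6, 0.2, -0.3]
opening: 0.0664
gripper_force: 0.0
```

Emit:
arm_command --targets '[{"x": 0,"y": 0,"z": 0,"rx": 0,"ry": 0,"rz": -0.6,"claw": 70},{"x": 0,"y": 0,"z": 0,"rx": 0,"ry": 0,"rz": -0.6,"claw": 70},{"x": 0,"y": 0,"z": 0,"rx": 0,"ry": 0,"rz": -0.6,"claw": 70},{"x": 0,"y": 0,"z": 0,"rx": 0,"ry": 0,"rz": -0.6,"claw": 70},{"x": 0,"y": 0,"z": 0,"rx": 0,"ry": 0,"rz": -0.6,"claw": 70},{"x": 0,"y": 0,"z": 0,"rx": 0,"ry": 0,"rz": -0.6,"claw": 70},{"x": 0,"y": 0,"z": 0,"rx": 0,"ry": 0,"rz": -0.6,"claw": 70},{"x": 0,"y": 0,"z": 0,"rx": 0,"ry": 0,"rz": -0.6,"claw": 70},{"x": 0,"y": 0,"z": 0,"rx": 0,"ry": 0,"rz": -0.6,"claw": 70},{"x": 0,"y": 0,"z": 0,"rx": 0,"ry": 0,"rz": -0.6,"claw": 70}]'

```text
t: 14.77
tool_pos: [0.6138, 0.0855, 0.1711]
orientation: [-0.394, -3.117, 0.0]
force: [-0.7, -0.5, -0.1]
opening: 0.0676
gripper_force: 0.0
```

Emit:
arm_command --targets '[{"x": 0,"y": 0,"z": 0,"rx": 0,"ry": 0,"rz": -0.6,"claw": 70},{"x": 0,"y": 0,"z": 0,"rx": 0,"ry": 0,"rz": -0.6,"claw": 70},{"x": 0,"y": 0,"z": 0,"rx": 0,"ry": 0,"rz": -0.6,"claw": 70},{"x": 0,"y": 0,"z": 0,"rx": 0,"ry": 0,"rz": -0.6,"claw": 70},{"x": 0,"y": 0,"z": 0,"rx": 0,"ry": 0,"rz": -0.6,"claw": 70},{"x": 0,"y": 0,"z": 0,"rx": 0,"ry": 0,"rz": -0.6,"claw": 70},{"x": 0,"y": 0,"z": 0,"rx": 0,"ry": 0,"rz": -0.6,"claw": 70},{"x": 0,"y": 0,"z": 0,"rx": 0,"ry": 0,"rz": -0.6,"claw": 70},{"x": 0,"y": 0,"z": 0,"rx": 0,"ry": 0,"rz": -0.6,"claw": 70},{"x": 0,"y": 0,"z": 0,"rx": 0,"ry": 0,"rz": -0.6,"claw": 70}]'

```text
t: 15.6
tool_pos: [0.6139, 0.0855, 0.171]
orientation: [-2.085, -2.35, 0.0]
force: [-0.1, -0.2, 0.1]
opening: 0.0673
gripper_force: 0.0
```

Emit:
arm_command --targets '[{"x": 0,"y": 0,"z": 0,"rx": 0,"ry": 0,"rz": -0.6,"claw": 70},{"x": 0,"y": 0,"z": 0,"rx": 0,"ry": 0,"rz": -0.6,"claw": 70},{"x": 0,"y": 0,"z": 0,"rx": 0,"ry": 0,"rz": -0.6,"claw": 70},{"x": 0,"y": 0,"z": 0,"rx": 0,"ry": 0,"rz": -0.6,"claw": 70},{"x": 0,"y": 0,"z": 0,"rx": 0,"ry": 0,"rz": -0.6,"claw": 70},{"x": 0,"y": 0,"z": 0,"rx": 0,"ry": 0,"rz": -0.6,"claw": 70},{"x": 0,"y": 0,"z": 0,"rx": 0,"ry": 0,"rz": -0.6,"claw": 70},{"x": 0,"y": 0,"z": 0,"rx": 0,"ry": 0,"rz": -0.6,"claw": 70},{"x": 0,"y": 0,"z": 0,"rx": 0,"ry": 0,"rz": -0.6,"claw": 70},{"x": 0,"y": 0,"z": 0,"rx": 0,"ry": 0,"rz": -0.6,"claw": 70}]'

```text
t: 16.43
tool_pos: [0.6138, 0.0855, 0.1711]
orientation: [3.048, 0.762, -0.0]
force: [-0.2, -0.1, 0.5]
opening: 0.0677
gripper_force: 0.0
```

Emit:
arm_command --targets '[{"x": 0,"y": 0,"z": 0,"rx": 0,"ry": 0,"rz": -0.295,"claw": 70},{"x": 0,"y": 0,"z": 0,"rx": 0,"ry": 0,"rz": -0.295,"claw": 70},{"x": 0,"y": 0,"z": 0,"rx": 0,"ry": 0,"rz": -0.295,"claw": 70},{"x": 0,"y": 0,"z": 0,"rx": 0,"ry": 0,"rz": -0.295,"claw": 70},{"x": 0,"y": 0,"z": 0,"rx": 0,"ry": 0,"rz": -0.295,"claw": 70},{"x": 0,"y": 0,"z": 0,"rx": 0,"ry": 0,"rz": -0.295,"claw": 255},{"x": 0,"y": 0,"z": 0,"rx": 0,"ry": 0,"rz": -0.295,"claw": 255},{"x": 0,"y": 0,"z": 0,"rx": 0,"ry": 0,"rz": -0.295,"claw": 255},{"x": 0,"y": 0,"z": 0,"rx": 0,"ry": 0,"rz": -0.295,"claw": 255},{"x": 0,"y": 0,"z": 0,"rx": 0,"ry": 0,"rz": -0.295,"claw": 255}]'

```text
t: 17.27
tool_pos: [0.6138, 0.0855, 0.1711]
orientation: [3.138, -0.142, -0.0]
force: [-0.1, -0.5, 0.5]
opening: 0.0482
gripper_force: 39.5
```

```bash
python3 st.py
```

```text
t 17.27 pos [0.6138 0.0855 0.1711] yaw -95.16 zt [-2.e-04 -1.e-04 -1.e+00] q6 1.717 F [-0.1 -0.5  0.5] T [-0.09  0.13 -0.05] op 0.0482 g 39.5
```

Emit:
arm_command --targets '[{"x": 0,"y": 0,"z": 0.0003,"rx": 0,"ry": 0,"rz": 0.0524,"claw": 255},{"x": 0,"y": 0,"z": 0.0006,"rx": 0,"ry": 0,"rz": 0.1048,"claw": 255},{"x": 0,"y": 0,"z": 0.0009,"rx": 0,"ry": 0,"rz": 0.1572,"claw": 255},{"x": 0,"y": 0,"z": 0.0012,"rx": 0,"ry": 0,"rz": 0.2096,"claw": 255},{"x": 0,"y": 0,"z": 0.0015,"rx": 0,"ry": 0,"rz": 0.262,"claw": 255},{"x": 0,"y": 0,"z": 0.0018,"rx": 0,"ry": 0,"rz": 0.3144,"claw": 255},{"x": 0,"y": 0,"z": 0.0021,"rx": 0,"ry": 0,"rz": 0.3668,"claw": 255},{"x": 0,"y": 0,"z": 0.0024,"rx": 0,"ry": 0,"rz": 0.4192,"claw": 255},{"x": 0,"y": 0,"z": 0.0027,"rx": 0,"ry": 0,"rz": 0.4716,"claw": 255},{"x": 0,"y": 0,"z": 0.003,"rx": 0,"ry": 0,"rz": 0.524,"claw": 255}]'

```text
t: 18.1
tool_pos: [0.6141, 0.0854, 0.1728]
orientation: [2.784, 1.454, 0.001]
force: [0.5, -0.8, 0.6]
opening: 0.0478
gripper_force: 39.4
```

Emit:
arm_command --targets '[{"x": 0,"y": 0,"z": 0.0003,"rx": 0,"ry": 0,"rz": 0.0524,"claw": 255},{"x": 0,"y": 0,"z": 0.0006,"rx": 0,"ry": 0,"rz": 0.1048,"claw": 255},{"x": 0,"y": 0,"z": 0.0009,"rx": 0,"ry": 0,"rz": 0.1572,"claw": 255},{"x": 0,"y": 0,"z": 0.0012,"rx": 0,"ry": 0,"rz": 0.2096,"claw": 255},{"x": 0,"y": 0,"z": 0.0015,"rx": 0,"ry": 0,"rz": 0.262,"claw": 255},{"x": 0,"y": 0,"z": 0.0018,"rx": 0,"ry": 0,"rz": 0.3144,"claw": 255},{"x": 0,"y": 0,"z": 0.0021,"rx": 0,"ry": 0,"rz": 0.3668,"claw": 255},{"x": 0,"y": 0,"z": 0.0024,"rx": 0,"ry": 0,"rz": 0.4192,"claw": 255},{"x": 0,"y": 0,"z": 0.0027,"rx": 0,"ry": 0,"rz": 0.4716,"claw": 255},{"x": 0,"y": 0,"z": 0.003,"rx": 0,"ry": 0,"rz": 0.524,"claw": 255}]'

```text
t: 18.93
tool_pos: [0.6146, 0.0856, 0.1746]
orientation: [1.683, 2.651, 0.002]
force: [2.2, 0.4, -0.1]
opening: 0.0477
gripper_force: 39.4
```

Emit:
arm_command --targets '[{"x": 0,"y": 0,"z": 0.0003,"rx": 0,"ry": 0,"rz": 0.0524,"claw": 255},{"x": 0,"y": 0,"z": 0.0006,"rx": 0,"ry": 0,"rz": 0.1048,"claw": 255},{"x": 0,"y": 0,"z": 0.0009,"rx": 0,"ry": 0,"rz": 0.1572,"claw": 255},{"x": 0,"y": 0,"z": 0.0012,"rx": 0,"ry": 0,"rz": 0.2096,"claw": 255},{"x": 0,"y": 0,"z": 0.0015,"rx": 0,"ry": 0,"rz": 0.262,"claw": 255},{"x": 0,"y": 0,"z": 0.0018,"rx": 0,"ry": 0,"rz": 0.3144,"claw": 255},{"x": 0,"y": 0,"z": 0.0021,"rx": 0,"ry": 0,"rz": 0.3668,"claw": 255},{"x": 0,"y": 0,"z": 0.0024,"rx": 0,"ry": 0,"rz": 0.4192,"claw": 255},{"x": 0,"y": 0,"z": 0.0027,"rx": 0,"ry": 0,"rz": 0.4716,"claw": 255},{"x": 0,"y": 0,"z": 0.003,"rx": 0,"ry": 0,"rz": 0.524,"claw": 255}]'

```text
t: 19.77
tool_pos: [0.6148, 0.0867, 0.1762]
orientation: [0.13, 3.137, 0.003]
force: [4.0, 2.1, 0.6]
opening: 0.0479
gripper_force: 39.4
```

Emit:
arm_command --targets '[{"x": 0,"y": 0,"z": 0.0003,"rx": 0,"ry": 0,"rz": 0.0524,"claw": 255},{"x": 0,"y": 0,"z": 0.0006,"rx": 0,"ry": 0,"rz": 0.1048,"claw": 255},{"x": 0,"y": 0,"z": 0.0009,"rx": 0,"ry": 0,"rz": 0.1572,"claw": 255},{"x": 0,"y": 0,"z": 0.0012,"rx": 0,"ry": 0,"rz": 0.2096,"claw": 255},{"x": 0,"y": 0,"z": 0.0015,"rx": 0,"ry": 0,"rz": 0.262,"claw": 255},{"x": 0,"y": 0,"z": 0.0018,"rx": 0,"ry": 0,"rz": 0.3144,"claw": 255},{"x": 0,"y": 0,"z": 0.0021,"rx": 0,"ry": 0,"rz": 0.3668,"claw": 255},{"x": 0,"y": 0,"z": 0.0024,"rx": 0,"ry": 0,"rz": 0.4192,"claw": 255},{"x": 0,"y": 0,"z": 0.0027,"rx": 0,"ry": 0,"rz": 0.4716,"claw": 255},{"x": 0,"y": 0,"z": 0.003,"rx": 0,"ry": 0,"rz": 0.57,"claw": 255}]'

```text
t: 20.6
tool_pos: [0.6141, 0.0869, 0.1776]
orientation: [-1.485, 2.767, 0.003]
force: [-1.0, 3.3, 4.0]
opening: 0.0481
gripper_force: 39.7
```

Emit:
arm_command --targets '[{"x": 0,"y": 0,"z": 0,"rx": 0,"ry": 0,"rz": 0,"claw": 255},{"x": 0,"y": 0,"z": 0.005,"rx": 0,"ry": 0,"rz": 0,"claw": 255},{"x": 0,"y": 0,"z": 0.008,"rx": 0,"ry": 0,"rz": 0,"claw": 255},{"x": 0,"y": 0,"z": 0.008,"rx": 0,"ry": 0,"rz": 0,"claw": 255}]'

```text
t: 20.93
tool_pos: [0.6129, 0.0862, 0.1791]
orientation: [1.472, -2.773, -0.003]
force: [1.7, 4.6, -9.9]
opening: 0.0478
gripper_force: 39.8
```

```bash
python3 st.py
```

```text
t 20.93 pos [0.6129 0.0862 0.1791] yaw 145.9 zt [-2.8e-03  9.0e-04 -1.0e+00] q6 -2.49 F [ 1.7  4.6 -9.9] T [ 1.31 -0.27  0.08] op 0.0478 g 39.8
```

Emit:
arm_command --targets '[{"x": 0,"y": 0,"z": -0.008,"rx": 0,"ry": 0,"rz": -0.046,"claw": 255},{"x": 0,"y": 0,"z": -0.008,"rx": 0,"ry": 0,"rz": -0.046,"claw": 255},{"x": 0,"y": 0,"z": -0.008,"rx": 0,"ry": 0,"rz": -0.046,"claw": 70},{"x": 0,"y": 0,"z": -0.008,"rx": 0,"ry": 0,"rz": -0.046,"claw": 70},{"x": 0,"y": 0,"z": -0.008,"rx": 0,"ry": 0,"rz": -0.046,"claw": 70},{"x": 0,"y": 0,"z": -0.008,"rx": 0,"ry": 0,"rz": -0.046,"claw": 70}]'

```text
t: 21.43
tool_pos: [0.6141, 0.0852, 0.1773]
orientation: [-1.348, 2.838, -0.001]
force: [-0.8, 0.3, 0.7]
opening: 0.0667
gripper_force: 0.0
```

Emit:
arm_command --targets '[{"x": 0,"y": 0,"z": 0,"rx": 0,"ry": 0,"rz": -0.6,"claw": 70},{"x": 0,"y": 0,"z": 0,"rx": 0,"ry": 0,"rz": -0.6,"claw": 70},{"x": 0,"y": 0,"z": 0,"rx": 0,"ry": 0,"rz": -0.6,"claw": 70},{"x": 0,"y": 0,"z": 0,"rx": 0,"ry": 0,"rz": -0.6,"claw": 70},{"x": 0,"y": 0,"z": 0,"rx": 0,"ry": 0,"rz": -0.6,"claw": 70},{"x": 0,"y": 0,"z": 0,"rx": 0,"ry": 0,"rz": -0.6,"claw": 70},{"x": 0,"y": 0,"z": 0,"rx": 0,"ry": 0,"rz": -0.6,"claw": 70},{"x": 0,"y": 0,"z": 0,"rx": 0,"ry": 0,"rz": -0.6,"claw": 70},{"x": 0,"y": 0,"z": 0,"rx": 0,"ry": 0,"rz": -0.6,"claw": 70},{"x": 0,"y": 0,"z": 0,"rx": 0,"ry": 0,"rz": -0.6,"claw": 70}]'

```text
t: 22.27
tool_pos: [0.614, 0.0853, 0.1772]
orientation: [0.5, 3.101, -0.001]
force: [-0.0, -0.4, -0.9]
opening: 0.0673
gripper_force: 0.0
```

Emit:
arm_command --targets '[{"x": 0,"y": 0,"z": 0,"rx": 0,"ry": 0,"rz": -0.45,"claw": 70},{"x": 0,"y": 0,"z": 0,"rx": 0,"ry": 0,"rz": -0.45,"claw": 70},{"x": 0,"y": 0,"z": 0,"rx": 0,"ry": 0,"rz": -0.45,"claw": 70},{"x": 0,"y": 0,"z": 0,"rx": 0,"ry": 0,"rz": -0.45,"claw": 70},{"x": 0,"y": 0,"z": 0,"rx": 0,"ry": 0,"rz": -0.45,"claw": 70},{"x": 0,"y": 0,"z": 0,"rx": 0,"ry": 0,"rz": -0.45,"claw": 70},{"x": 0,"y": 0,"z": 0,"rx": 0,"ry": 0,"rz": -0.45,"claw": 70},{"x": 0,"y": 0,"z": 0,"rx": 0,"ry": 0,"rz": -0.45,"claw": 70},{"x": 0,"y": 0,"z": 0,"rx": 0,"ry": 0,"rz": -0.45,"claw": 70}]'

```text
t: 23.02
tool_pos: [0.614, 0.0854, 0.1772]
orientation: [1.788, 2.583, -0.0]
force: [0.3, -0.3, 0.7]
opening: 0.0674
gripper_force: 0.0
```

Emit:
arm_command --targets '[{"x": 0,"y": 0,"z": 0,"rx": 0,"ry": 0,"rz": 0,"claw": 255},{"x": 0,"y": 0,"z": 0,"rx": 0,"ry": 0,"rz": 0,"claw": 255},{"x": 0,"y": 0,"z": 0,"rx": 0,"ry": 0,"rz": 0,"claw": 255},{"x": 0,"y": 0,"z": 0,"rx": 0,"ry": 0,"rz": 0,"claw": 255},{"x": 0,"y": 0,"z": 0,"rx": 0,"ry": 0,"rz": 0,"claw": 255},{"x": 0,"y": 0,"z": 0,"rx": 0,"ry": 0,"rz": 0,"claw": 255}]'

```text
t: 23.52
tool_pos: [0.6138, 0.0855, 0.1772]
orientation: [-1.79, -2.582, 0.0]
force: [-1.7, -0.9, 1.8]
opening: 0.0483
gripper_force: 39.8
```

Emit:
arm_command --targets '[{"x": 0,"y": 0,"z": 0.0003,"rx": 0,"ry": 0,"rz": 0.0524,"claw": 255},{"x": 0,"y": 0,"z": 0.0006,"rx": 0,"ry": 0,"rz": 0.1048,"claw": 255},{"x": 0,"y": 0,"z": 0.0009,"rx": 0,"ry": 0,"rz": 0.1572,"claw": 255},{"x": 0,"y": 0,"z": 0.0012,"rx": 0,"ry": 0,"rz": 0.2096,"claw": 255},{"x": 0,"y": 0,"z": 0.0015,"rx": 0,"ry": 0,"rz": 0.262,"claw": 255},{"x": 0,"y": 0,"z": 0.0018,"rx": 0,"ry": 0,"rz": 0.3144,"claw": 255},{"x": 0,"y": 0,"z": 0.0021,"rx": 0,"ry": 0,"rz": 0.3668,"claw": 255},{"x": 0,"y": 0,"z": 0.0024,"rx": 0,"ry": 0,"rz": 0.4192,"claw": 255},{"x": 0,"y": 0,"z": 0.0027,"rx": 0,"ry": 0,"rz": 0.4716,"claw": 255},{"x": 0,"y": 0,"z": 0.003,"rx": 0,"ry": 0,"rz": 0.524,"claw": 255}]'

```text
t: 24.35
tool_pos: [0.6147, 0.0861, 0.1789]
orientation: [0.25, 3.13, 0.002]
force: [0.9, 1.0, -0.5]
opening: 0.0478
gripper_force: 39.8
```

Emit:
arm_command --targets '[{"x": 0,"y": 0,"z": 0,"rx": 0,"ry": 0,"rz": 0,"claw": 255},{"x": 0,"y": 0,"z": 0.005,"rx": 0,"ry": 0,"rz": 0,"claw": 255},{"x": 0,"y": 0,"z": 0.008,"rx": 0,"ry": 0,"rz": 0,"claw": 255},{"x": 0,"y": 0,"z": 0.008,"rx": 0,"ry": 0,"rz": 0,"claw": 255}]'

```text
t: 24.68
tool_pos: [0.6135, 0.0859, 0.1823]
orientation: [-0.262, -3.129, -0.0]
force: [-0.8, 3.4, -3.7]
opening: 0.0474
gripper_force: 39.8
```

```bash
python3 st.py
```

```text
t 24.68 pos [0.6135 0.0859 0.1823] yaw 80.44 zt [-1.2e-03  3.0e-04 -1.0e+00] q6 -1.348 F [-0.8  3.4 -3.7] T [ 0.72 -0.03  0.01] op 0.0474 g 39.8
```

Emit:
arm_command --squeeze 50 --targets '[{"x": 0,"y": 0,"z": 0.01,"rx": 0,"ry": 0,"rz": 0,"claw": 255},{"x": 0,"y": 0,"z": 0.03,"rx": 0,"ry": 0,"rz": 0,"claw": 255},{"x": 0,"y": 0,"z": 0.06,"rx": 0,"ry": 0,"rz": 0,"claw": 255},{"x": 0,"y": 0,"z": 0.09,"rx": 0,"ry": 0,"rz": 0,"claw": 255},{"x": 0,"y": 0,"z": 0.12,"rx": 0,"ry": 0,"rz": 0,"claw": 255},{"x": 0,"y": 0,"z": 0.15,"rx": 0,"ry": 0,"rz": 0,"claw": 255},{"x": 0,"y": 0,"z": 0.17,"rx": 0,"ry": 0,"rz": 0,"claw": 255},{"x": 0,"y": 0,"z": 0.18,"rx": 0,"ry": 0,"rz": 0,"claw": 255},{"x": 0,"y": 0,"z": 0.18,"rx": 0,"ry": 0,"rz": 0,"claw": 255}]'

```text
t: 25.43
tool_pos: [0.6147, 0.0854, 0.2748]
orientation: [0.259, 3.128, 0.0]
force: [0.3, -0.0, -2.6]
opening: 0.0476
gripper_force: 49.8
```

```bash
python3 - <<'E'
import st
from h import *
im,de=shot("side","side1")
C=cloud("side",de); h=cv2.cvtColor(im,cv2.COLOR_RGB2HSV); m=(h[...,0]>95)&(h[...,0]<130)&(h[...,1]>100)&(de>0)&(np.hypot(C[...,0]-.614,C[...,1]-.086)<.08)
P=C[m]; print(len(P),np.percentile(P[:,2],[1,99]))
E
```

```text
t 25.43 pos [0.6147 0.0854 0.2748] yaw 80.54 zt [ 3.1e-03 -2.0e-04 -1.0e+00] q6 -1.35 F [ 0.3 -0.  -2.6] T [-0.02 -0.18  0.  ] op 0.0476 g 49.8
1236 [0.17817662 0.28661875]
```

Emit:
arm_command --targets '[{"x": -0.012,"y": -0.06,"z": 0,"rx": 0,"ry": 0,"rz": 0,"claw": 255},{"x": -0.012,"y": -0.14,"z": 0,"rx": 0,"ry": 0,"rz": 0,"claw": 255},{"x": -0.012,"y": -0.22,"z": 0,"rx": 0,"ry": 0,"rz": 0,"claw": 255},{"x": -0.012,"y": -0.3,"z": 0,"rx": 0,"ry": 0,"rz": 0,"claw": 255},{"x": -0.012,"y": -0.38,"z": 0,"rx": 0,"ry": 0,"rz": 0,"claw": 255},{"x": -0.012,"y": -0.45,"z": 0,"rx": 0,"ry": 0,"rz": 0,"claw": 255},{"x": -0.012,"y": -0.49,"z": 0,"rx": 0,"ry": 0,"rz": 0,"claw": 255},{"x": -0.012,"y": -0.506,"z": 0,"rx": 0,"ry": 0,"rz": 0,"claw": 255},{"x": -0.012,"y": -0.506,"z": 0,"rx": 0,"ry": 0,"rz": 0,"claw": 255}]'

```text
t: 26.23
tool_pos: [0.6071, -0.1693, 0.271]
orientation: [-0.263, -3.128, -0.0]
force: [-0.4, 0.7, -4.1]
opening: 0.0481
gripper_force: 49.8
```

Emit:
arm_command --targets '[{"x": 0,"y": 0,"z": -0.04,"rx": 0,"ry": 0,"rz": 0,"claw": 255},{"x": 0,"y": 0,"z": -0.1,"rx": 0,"ry": 0,"rz": 0,"claw": 255},{"x": 0,"y": 0,"z": -0.16,"rx": 0,"ry": 0,"rz": 0,"claw": 255},{"x": 0,"y": 0,"z": -0.22,"rx": 0,"ry": 0,"rz": 0,"claw": 255},{"x": 0,"y": 0,"z": -0.26,"rx": 0,"ry": 0,"rz": 0,"claw": 255},{"x": 0,"y": 0,"z": -0.29,"rx": 0,"ry": 0,"rz": 0,"claw": 255},{"x": 0,"y": 0,"z": -0.31,"rx": 0,"ry": 0,"rz": 0,"claw": 255},{"x": 0,"y": 0,"z": -0.31,"rx": 0,"ry": 0,"rz": 0,"claw": 255}]'

```text
t: 26.9
tool_pos: [0.6061, -0.1652, 0.1142]
orientation: [-0.256, -3.126, -0.003]
force: [-1.1, -0.8, -3.9]
opening: 0.0478
gripper_force: 49.8
```

```bash
python3 - <<'E'
import st
from h import *
im,de=shot("side","side2")
C=cloud("side",de); h=cv2.cvtColor(im,cv2.COLOR_RGB2HSV); m=(h[...,0]>95)&(h[...,0]<130)&(h[...,1]>100)&(de>0)&(np.hypot(C[...,0]-.608,C[...,1]+.167)<.08)
P=C[m]; print(len(P),np.percentile(P,[1,99],axis=0))
E
```

```text
t 26.9 pos [ 0.6061 -0.1652  0.1142] yaw 80.65 zt [-0.005   0.0022 -1.    ] q6 -1.756 F [-1.1 -0.8 -3.9] T [ 0.08 -0.12 -0.01] op 0.0478 g 49.8
1522 [[ 0.54514979 -0.22807423  0.00551954]
 [ 0.66560264 -0.13707395  0.12375078]]
```

Emit:
arm_command --targets '[{"x": 0,"y": 0,"z": -0.01,"rx": 0,"ry": 0,"rz": 0,"claw": 255},{"x": 0,"y": 0,"z": -0.02,"rx": 0,"ry": 0,"rz": 0,"claw": 255},{"x": 0,"y": 0,"z": -0.024,"rx": 0,"ry": 0,"rz": 0,"claw": 255},{"x": 0,"y": 0,"z": -0.024,"rx": 0,"ry": 0,"rz": 0,"claw": 255},{"x": 0,"y": 0,"z": -0.024,"rx": 0,"ry": 0,"rz": 0,"claw": 255}]'

```text
t: 27.37
tool_pos: [0.6081, -0.1675, 0.106]
orientation: [0.258, 3.13, -0.0]
force: [0.6, 0.4, -3.5]
opening: 0.0478
gripper_force: 49.8
```

```bash
python3 st.py
```

```text
t 27.37 pos [ 0.6081 -0.1675  0.106 ] yaw 80.56 zt [ 5.e-04 -2.e-04 -1.e+00] q6 -1.756 F [ 0.6  0.4 -3.5] T [-0.   -0.13  0.01] op 0.0478 g 49.8
```

Emit:
arm_command --targets '[{"x": 0,"y": 0,"z": -0.004,"rx": 0,"ry": 0,"rz": 0,"claw": 255},{"x": 0,"y": 0,"z": -0.008,"rx": 0,"ry": 0,"rz": 0,"claw": 255},{"x": 0,"y": 0,"z": -0.008,"rx": 0,"ry": 0,"rz": 0,"claw": 255},{"x": 0,"y": 0,"z": -0.008,"rx": 0,"ry": 0,"rz": 0,"claw": 255}]'

```text
t: 27.7
tool_pos: [0.6084, -0.1675, 0.1055]
orientation: [0.258, 3.13, -0.001]
force: [-12.9, 5.2, 20.1]
opening: 0.0475
gripper_force: 49.8
```

```bash
python3 st.py
```

```text
t 27.7 pos [ 0.6084 -0.1675  0.1055] yaw 80.57 zt [ 1.4e-03 -6.0e-04 -1.0e+00] q6 -1.756 F [-12.9   5.2  20.1] T [0.78 2.04 0.03] op 0.0475 g 49.8
```

Contact is made, so I ease off the press, release and rise, then move clear and look.

Emit:
arm_command --targets '[{"x": 0,"y": 0,"z": 0.006,"rx": 0,"ry": 0,"rz": 0,"claw": 255},{"x": 0,"y": 0,"z": 0.006,"rx": 0,"ry": 0,"rz": 0,"claw": 70},{"x": 0,"y": 0,"z": 0.006,"rx": 0,"ry": 0,"rz": 0,"claw": 70},{"x": 0,"y": 0,"z": 0.006,"rx": 0,"ry": 0,"rz": 0,"claw": 70},{"x": 0,"y": 0,"z": 0.006,"rx": 0,"ry": 0,"rz": 0,"claw": 70},{"x": 0,"y": 0,"z": 0.08,"rx": 0,"ry": 0,"rz": 0,"claw": 70},{"x": 0,"y": 0,"z": 0.16,"rx": 0,"ry": 0,"rz": 0,"claw": 70},{"x": 0,"y": 0,"z": 0.24,"rx": 0,"ry": 0,"rz": 0,"claw": 70},{"x": 0,"y": 0,"z": 0.32,"rx": 0,"ry": 0,"rz": 0,"claw": 70},{"x": 0,"y": 0,"z": 0.32,"rx": 0,"ry": 0,"rz": 0,"claw": 70}]'

```text
t: 28.53
tool_pos: [0.6115, -0.1687, 0.2725]
orientation: [0.257, 3.117, -0.006]
force: [0.6, -0.5, 1.5]
opening: 0.0676
gripper_force: 0.0
```

```bash
python3 - <<'E'
import st
from h import *
for n in("top","side"):
    im,de=shot(n,n+"3"); C=cloud(n,de); h=cv2.cvtColor(im,cv2.COLOR_RGB2HSV)
    m=(h[...,0]>95)&(h[...,0]<130)&(h[...,1]>100)&(de>0)&(np.hypot(C[...,0]-.608,C[...,1]+.167)<.09); P=C[m]; print(n,"cap",len(P),np.percentile(P,[1,99],axis=0).round(3).tolist())
    m=(C[...,2]>.1)&(C[...,2]<.2)&(de>0)&(np.hypot(C[...,0]-.614,C[...,1]-.086)<.07); P=C[m]; print("stuff above rim",len(P)); 
a=cv2.imread("pics/top3.png")[130:200,175:250]; b=cv2.imread("pics/side3.png")[160:230,255:330]
cv2.imwrite("pics/zz3.png",cv2.resize(np.hstack([a,b]),(800,373),interpolation=cv2.INTER_CUBIC))
E
```

```text
t 28.53 pos [ 0.6115 -0.1687  0.2725] yaw 80.57 zt [ 0.0137 -0.005  -0.9999] q6 -1.756 F [ 0.6 -0.5  1.5] T [ 0.01 -0.16 -0.06] op 0.0676 g 0.0
top cap 636 [[0.546, -0.226, 0.005], [0.65, -0.106, 0.387]]
stuff above rim 67
side cap 1756 [[0.548, -0.231, 0.005], [0.669, -0.134, 0.119]]
stuff above rim 113
```

View pics/zz3.png

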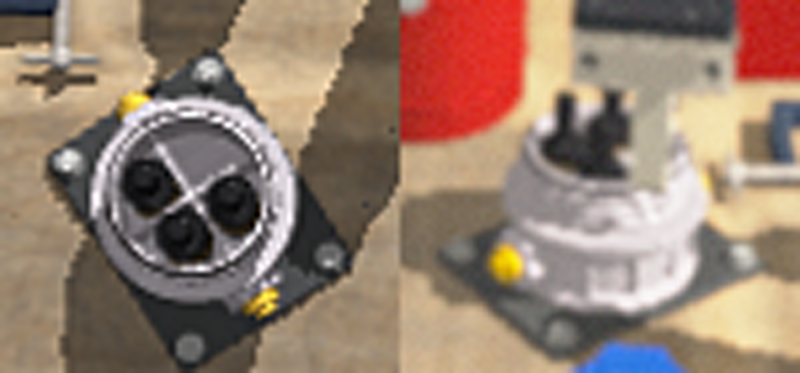

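View pics/side3.png

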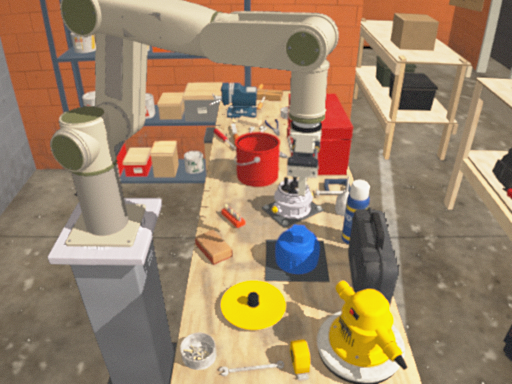

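The crops show three elements with knobs at about top px (203,164), (218,167) and (209,174); the far-right bay is empty. The side view shows the cap upright on the mat at (297,250), and the lid has moved to about (252,304). Next I measure the knobs.

```bash
python3 - <<'E'
from h import *
for n in("top","side"):
    d=np.load(f"pics/{n}3.npz"); im,de=d["im"],d["de"]; C=cloud(n,de)
    m=(C[...,2]>.105)&(C[...,2]<.14)&(de>0)&(np.hypot(C[...,0]-.614,C[...,1]-.086)<.05)&(im.max(2)<70)
    k,lab,stt,cen=cv2.connectedComponentsWithStats(m.astype(np.uint8))
    for i in range(1,k):
        if stt[i,4]<5: continue
        P=C[lab==i]; t=P[P[:,2]>P[:,2].max()-.006]; print(n,stt[i,4],cen[i].round(1),"top pts",len(t),t.mean(0).round(4),"bboxmid",((t.min(0)+t.max(0))/2).round(4), "ray",onplane(n,[cen[i]],.126)[0].round(4))
    # plate corners bolts / rim circle
    m=(abs(C[...,2]-.094)<.006)&(de>0)&(np.hypot(C[...,0]-.614,C[...,1]-.086)<.06)&(im.min(2)>110); P=C[m]; c,r=circ(hull(P)); print("rim",c.round(4),r)
E
```

```text
top 22 [201.1 163.1] top pts 4 [0.6151 0.11   0.1297] bboxmid [0.6152 0.1102 0.1308] ray [0.6168 0.1133 0.126 ]
top 22 [217.1 166.1] top pts 8 [0.6087 0.0631 0.1287] bboxmid [0.6078 0.064  0.1295] ray [0.608  0.0621 0.126 ]
top 21 [207.9 173. ] top pts 6 [0.5867 0.0926 0.1285] bboxmid [0.5868 0.0922 0.1294] ray [0.5854 0.0911 0.126 ]
rim [0.6149 0.0878] 0.05006702777727122
side 13 [285.5 180.8] top pts 4 [0.5871 0.0873 0.127 ] bboxmid [0.5871 0.0873 0.127 ] ray [0.5863 0.0749 0.126 ]
side 39 [293.3 183.6] top pts 14 [0.6103 0.0609 0.1277] bboxmid [0.6098 0.0614 0.1278] ray [0.6104 0.058  0.126 ]
rim [0.6154 0.0855] 0.05156521960209865
```

Emit:
arm_command --squeeze 25 --targets '[{"x": 0.02,"y": 0.08,"z": 0,"rx": 0,"ry": 0,"rz": -0.018,"claw": 145},{"x": 0.02,"y": 0.16,"z": 0,"rx": 0,"ry": 0,"rz": -0.018,"claw": 145},{"x": 0.02,"y": 0.24,"z": 0,"rx": 0,"ry": 0,"rz": -0.018,"claw": 145},{"x": 0.02,"y": 0.32,"z": 0,"rx": 0,"ry": 0,"rz": -0.018,"claw": 145},{"x": 0.02,"y": 0.4,"z": 0,"rx": 0,"ry": 0,"rz": -0.018,"claw": 145},{"x": 0.02,"y": 0.48,"z": 0,"rx": 0,"ry": 0,"rz": -0.018,"claw": 145},{"x": 0.02,"y": 0.53,"z": 0,"rx": 0,"ry": 0,"rz": -0.018,"claw": 145},{"x": 0.02,"y": 0.557,"z": 0,"rx": 0,"ry": 0,"rz": -0.018,"claw": 145},{"x": 0.02,"y": 0.557,"z": 0,"rx": 0,"ry": 0,"rz": -0.018,"claw": 145},{"x": 0.02,"y": 0.557,"z": 0,"rx": 0,"ry": 0,"rz": -0.018,"claw": 145}]'

```text
t: 29.47
tool_pos: [0.6175, 0.1108, 0.2602]
orientation: [-0.313, -3.124, 0.002]
force: [-0.5, -0.5, -0.3]
opening: 0.0401
gripper_force: 0.0
```

```bash
python3 - <<'E'
import st
from h import *
for n in("top","side"):
    im,de=shot(n,n+"4"); C=cloud(n,de); h=cv2.cvtColor(im,cv2.COLOR_RGB2HSV)
    m=(h[...,0]>95)&(h[...,0]<130)&(h[...,1]>100)&(de>0)&(np.hypot(C[...,0]-.608,C[...,1]+.167)<.09)&(C[...,2]<.2); P=C[m]; t=P[P[:,2]>.106]; print(n,"cap",len(P),np.percentile(P,[1,99],axis=0).round(3).tolist(),"boss",((t.min(0)+t.max(0))/2).round(4))
    m=(h[...,0]>20)&(h[...,0]<35)&(h[...,1]>120)&(de>0)&(C[...,2]<.03)&(C[...,2]>.008)&(np.hypot(C[...,0]-.44,C[...,1]+.34)<.13); P=C[m]; print(n,"lid",circ(hull(P)))
E
```

```text
t 29.47 pos [0.6175 0.1108 0.2602] yaw 78.57 zt [-2.1e-03 -9.0e-04 -1.0e+00] q6 -1.275 F [-0.5 -0.5 -0.3] T [ 0.05 -0.14  0.02] op 0.0401 g 0.0
top cap 1167 [[0.547, -0.227, 0.005], [0.667, -0.107, 0.118]] boss [ 0.6075 -0.1671  0.1136]
top lid (array([ 0.48152161, -0.35084163]), np.float64(0.08348086995101732))
side cap 1754 [[0.548, -0.23, 0.005], [0.669, -0.132, 0.119]] boss [ 0.608  -0.1671  0.1135]
side lid (array([ 0.48244533, -0.35038899]), np.float64(0.08437146475392356))
```

Emit:
arm_command --targets '[{"x": 0,"y": 0,"z": -0.08,"rx": 0,"ry": 0,"rz": 0,"claw": 145},{"x": 0,"y": 0,"z": -0.16,"rx": 0,"ry": 0,"rz": 0,"claw": 145},{"x": 0,"y": 0,"z": -0.22,"rx": 0,"ry": 0,"rz": 0,"claw": 145},{"x": 0,"y": 0,"z": -0.26,"rx": 0,"ry": 0,"rz": 0,"claw": 145},{"x": 0,"y": 0,"z": -0.29,"rx": 0,"ry": 0,"rz": 0,"claw": 145},{"x": 0,"y": 0,"z": -0.298,"rx": 0,"ry": 0,"rz": 0,"claw": 145},{"x": 0,"y": 0,"z": -0.298,"rx": 0,"ry": 0,"rz": 0,"claw": 145},{"x": 0,"y": 0,"z": -0.298,"rx": 0,"ry": 0,"rz": 0,"claw": 145}]'

```text
t: 30.23
tool_pos: [0.6185, 0.11, 0.1136]
orientation: [0.317, 3.125, 0.0]
force: [0.7, 0.7, 0.7]
opening: 0.04
gripper_force: 0.0
```

Emit:
arm_command --targets '[{"x": 0,"y": 0,"z": 0,"rx": 0,"ry": 0,"rz": 0,"claw": 255},{"x": 0,"y": 0,"z": 0,"rx": 0,"ry": 0,"rz": 0,"claw": 255},{"x": 0,"y": 0,"z": 0,"rx": 0,"ry": 0,"rz": 0,"claw": 255},{"x": 0,"y": 0,"z": 0,"rx": 0,"ry": 0,"rz": 0,"claw": 255},{"x": 0,"y": 0,"z": 0,"rx": 0,"ry": 0,"rz": 0,"claw": 255},{"x": 0,"y": 0,"z": 0,"rx": 0,"ry": 0,"rz": 0,"claw": 255}]'

```text
t: 30.73
tool_pos: [0.6186, 0.1121, 0.1136]
orientation: [0.314, 3.124, 0.003]
force: [1.6, 5.0, 3.0]
opening: 0.0157
gripper_force: 25.0
```

```bash
python3 st.py
```

```text
t 30.73 pos [0.6186 0.1121 0.1136] yaw 78.53 zt [ 0.002   0.0014 -1.    ] q6 -1.274 F [1.6 5.  3. ] T [ 1.05 -0.41 -0.06] op 0.0157 g 25.0
```

Emit:
arm_command --targets '[{"x": 0,"y": 0,"z": 0.04,"rx": 0,"ry": 0,"rz": 0,"claw": 255},{"x": 0,"y": 0,"z": 0.1,"rx": 0,"ry": 0,"rz": 0,"claw": 255},{"x": 0,"y": 0,"z": 0.16,"rx": 0,"ry": 0,"rz": 0,"claw": 255},{"x": 0,"y": 0,"z": 0.22,"rx": 0,"ry": 0,"rz": 0,"claw": 255},{"x": 0,"y": 0,"z": 0.28,"rx": 0,"ry": 0,"rz": 0,"claw": 255},{"x": 0,"y": 0,"z": 0.31,"rx": 0,"ry": 0,"rz": 0,"claw": 255},{"x": 0,"y": 0,"z": 0.31,"rx": 0,"ry": 0,"rz": 0,"claw": 255}]'

```text
t: 31.32
tool_pos: [0.6199, 0.1111, 0.2731]
orientation: [0.314, 3.118, 0.001]
force: [0.7, 0.3, -0.0]
opening: 0.0151
gripper_force: 24.9
```

Emit:
arm_command --targets '[{"x": -0.03,"y": 0.06,"z": 0,"rx": 0,"ry": 0,"rz": 0,"claw": 255},{"x": -0.06,"y": 0.12,"z": 0,"rx": 0,"ry": 0,"rz": 0,"claw": 255},{"x": -0.1,"y": 0.18,"z": 0,"rx": 0,"ry": 0,"rz": 0,"claw": 255},{"x": -0.13,"y": 0.24,"z": 0,"rx": 0,"ry": 0,"rz": 0,"claw": 255},{"x": -0.17,"y": 0.3,"z": 0,"rx": 0,"ry": 0,"rz": 0,"claw": 255},{"x": -0.2,"y": 0.36,"z": 0,"rx": 0,"ry": 0,"rz": 0,"claw": 255},{"x": -0.23,"y": 0.41,"z": 0,"rx": 0,"ry": 0,"rz": 0,"claw": 255},{"x": -0.245,"y": 0.439,"z": 0,"rx": 0,"ry": 0,"rz": 0,"claw": 255},{"x": -0.245,"y": 0.439,"z": 0,"rx": 0,"ry": 0,"rz": 0,"claw": 255},{"x": -0.245,"y": 0.439,"z": 0,"rx": 0,"ry": 0,"rz": 0,"claw": 255}]'

```text
t: 32.15
tool_pos: [0.4944, 0.3308, 0.2657]
orientation: [-0.311, -3.124, 0.003]
force: [0.3, -0.4, -1.3]
opening: 0.0153
gripper_force: 24.9
```

```bash
python3 st.py
```

```text
t 32.15 pos [0.4944 0.3308 0.2657] yaw 78.62 zt [-0.002  -0.0018 -1.    ] q6 -0.868 F [ 0.3 -0.4 -1.3] T [ 0.06 -0.13  0.01] op 0.0153 g 24.9
```

Emit:
arm_command --targets '[{"x": 0,"y": 0,"z": -0.06,"rx": 0,"ry": 0,"rz": 0,"claw": 255},{"x": 0,"y": 0,"z": -0.12,"rx": 0,"ry": 0,"rz": 0,"claw": 255},{"x": 0,"y": 0,"z": -0.18,"rx": 0,"ry": 0,"rz": 0,"claw": 255},{"x": 0,"y": 0,"z": -0.24,"rx": 0,"ry": 0,"rz": 0,"claw": 255},{"x": 0,"y": 0,"z": -0.29,"rx": 0,"ry": 0,"rz": 0,"claw": 255},{"x": 0,"y": 0,"z": -0.32,"rx": 0,"ry": 0,"rz": 0,"claw": 255},{"x": 0,"y": 0,"z": -0.32,"rx": 0,"ry": 0,"rz": 0,"claw": 255},{"x": 0,"y": 0,"z": -0.32,"rx": 0,"ry": 0,"rz": 0,"claw": 255}]'

```text
t: 32.82
tool_pos: [0.495, 0.3288, 0.1061]
orientation: [-0.316, -3.123, 0.004]
force: [-0.4, 0.4, -0.1]
opening: 0.0155
gripper_force: 24.9
```

Emit:
arm_command --targets '[{"x": 0,"y": 0,"z": 0,"rx": 0,"ry": 0,"rz": 0,"claw": 167},{"x": 0,"y": 0,"z": 0,"rx": 0,"ry": 0,"rz": 0,"claw": 167},{"x": 0,"y": 0,"z": 0,"rx": 0,"ry": 0,"rz": 0,"claw": 167},{"x": 0,"y": 0,"z": 0,"rx": 0,"ry": 0,"rz": 0,"claw": 167},{"x": 0,"y": 0,"z": 0.08,"rx": 0,"ry": 0,"rz": 0,"claw": 167},{"x": 0,"y": 0,"z": 0.16,"rx": 0,"ry": 0,"rz": 0,"claw": 167},{"x": 0,"y": 0,"z": 0.24,"rx": 0,"ry": 0,"rz": 0,"claw": 167},{"x": 0,"y": 0,"z": 0.32,"rx": 0,"ry": 0,"rz": 0,"claw": 167}]'

```text
t: 33.48
tool_pos: [0.4952, 0.3306, 0.2701]
orientation: [0.314, 3.125, 0.001]
force: [0.8, -0.3, 0.0]
opening: 0.0319
gripper_force: 0.0
```

Emit:
arm_command --targets '[{"x": 0.03,"y": -0.07,"z": 0,"rx": 0,"ry": 0,"rz": 0,"claw": 145},{"x": 0.06,"y": -0.14,"z": 0,"rx": 0,"ry": 0,"rz": 0,"claw": 145},{"x": 0.09,"y": -0.21,"z": 0,"rx": 0,"ry": 0,"rz": 0,"claw": 145},{"x": 0.12,"y": -0.28,"z": 0,"rx": 0,"ry": 0,"rz": 0,"claw": 145},{"x": 0.15,"y": -0.35,"z": 0,"rx": 0,"ry": 0,"rz": 0,"claw": 145},{"x": 0.18,"y": -0.42,"z": 0,"rx": 0,"ry": 0,"rz": 0,"claw": 145},{"x": 0.21,"y": -0.49,"z": 0,"rx": 0,"ry": 0,"rz": 0,"claw": 145},{"x": 0.225,"y": -0.538,"z": 0,"rx": 0,"ry": 0,"rz": 0,"claw": 145},{"x": 0.225,"y": -0.538,"z": 0,"rx": 0,"ry": 0,"rz": 0,"claw": 145},{"x": 0.225,"y": -0.538,"z": 0,"rx": 0,"ry": 0,"rz": 0,"claw": 145}]'

```text
t: 34.32
tool_pos: [0.6083, 0.0603, 0.2681]
orientation: [0.319, 3.125, 0.0]
force: [0.4, -0.6, -0.9]
opening: 0.0401
gripper_force: 0.0
```

```bash
python3 - <<'E'
import st
from h import *
im,de=shot("top","top5")
a=im[135:195,175:245]; b=im[165:235,105:175]
cv2.imwrite("pics/zz5.png",np.hstack([cv2.resize(a,(400,343),interpolation=2),cv2.resize(b,(343,343),interpolation=2)])[:,:,::-1])
E
```

```text
t 34.32 pos [0.6083 0.0603 0.2681] yaw 78.35 zt [ 6.e-04  1.e-04 -1.e+00] q6 -1.353 F [ 0.4 -0.6 -0.9] T [ 0.04 -0.13  0.04] op 0.0401 g 0.0
```

View pics/zz5.png

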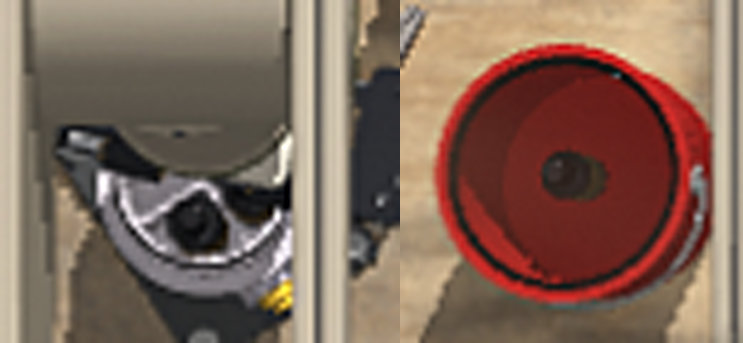

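The left of the picture shows one knob left in view in the housing; the other is hidden under the arm. The right shows the first element standing in the tub. Next is element B.

Emit:
arm_command --targets '[{"x": 0,"y": 0,"z": -0.08,"rx": 0,"ry": 0,"rz": 0,"claw": 145},{"x": 0,"y": 0,"z": -0.16,"rx": 0,"ry": 0,"rz": 0,"claw": 145},{"x": 0,"y": 0,"z": -0.22,"rx": 0,"ry": 0,"rz": 0,"claw": 145},{"x": 0,"y": 0,"z": -0.27,"rx": 0,"ry": 0,"rz": 0,"claw": 145},{"x": 0,"y": 0,"z": -0.295,"rx": 0,"ry": 0,"rz": 0,"claw": 145},{"x": 0,"y": 0,"z": -0.306,"rx": 0,"ry": 0,"rz": 0,"claw": 145},{"x": 0,"y": 0,"z": -0.306,"rx": 0,"ry": 0,"rz": 0,"claw": 145},{"x": 0,"y": 0,"z": -0.306,"rx": 0,"ry": 0,"rz": 0,"claw": 145}]'

```text
t: 35.03
tool_pos: [0.6089, 0.0623, 0.1165]
orientation: [0.313, 3.124, 0.001]
force: [-0.3, 0.4, 0.1]
opening: 0.0399
gripper_force: 0.0
```

Emit:
arm_command --targets '[{"x": 0,"y": 0,"z": 0,"rx": 0,"ry": 0,"rz": 0,"claw": 255},{"x": 0,"y": 0,"z": 0,"rx": 0,"ry": 0,"rz": 0,"claw": 255},{"x": 0,"y": 0,"z": 0,"rx": 0,"ry": 0,"rz": 0,"claw": 255},{"x": 0,"y": 0,"z": 0,"rx": 0,"ry": 0,"rz": 0,"claw": 255},{"x": 0,"y": 0,"z": 0,"rx": 0,"ry": 0,"rz": 0,"claw": 255},{"x": 0,"y": 0,"z": 0,"rx": 0,"ry": 0,"rz": 0,"claw": 255}]'

```text
t: 35.53
tool_pos: [0.6084, 0.0616, 0.1154]
orientation: [0.315, 3.125, 0.0]
force: [-0.1, -0.1, 2.6]
opening: 0.0158
gripper_force: 25.0
```

Emit:
arm_command --targets '[{"x": 0,"y": 0,"z": 0.04,"rx": 0,"ry": 0,"rz": 0,"claw": 255},{"x": 0,"y": 0,"z": 0.1,"rx": 0,"ry": 0,"rz": 0,"claw": 255},{"x": 0,"y": 0,"z": 0.16,"rx": 0,"ry": 0,"rz": 0,"claw": 255},{"x": 0,"y": 0,"z": 0.22,"rx": 0,"ry": 0,"rz": 0,"claw": 255},{"x": 0,"y": 0,"z": 0.28,"rx": 0,"ry": 0,"rz": 0,"claw": 255},{"x": 0,"y": 0,"z": 0.31,"rx": 0,"ry": 0,"rz": 0,"claw": 255},{"x": 0,"y": 0,"z": 0.31,"rx": 0,"ry": 0,"rz": 0,"claw": 255}]'

```text
t: 36.12
tool_pos: [0.6099, 0.0616, 0.2749]
orientation: [0.314, 3.118, 0.001]
force: [0.7, 0.3, -0.8]
opening: 0.0154
gripper_force: 25.0
```

```bash
python3 st.py
```

```text
t 36.12 pos [0.6099 0.0616 0.2749] yaw 78.5 zt [ 7.7e-03  1.0e-04 -1.0e+00] q6 -1.353 F [ 0.7  0.3 -0.8] T [ 0.08 -0.22  0.01] op 0.0154 g 25.0
```

Emit:
arm_command --targets '[{"x": -0.03,"y": 0.06,"z": 0,"rx": 0,"ry": 0,"rz": 0,"claw": 255},{"x": -0.06,"y": 0.12,"z": 0,"rx": 0,"ry": 0,"rz": 0,"claw": 255},{"x": -0.09,"y": 0.18,"z": 0,"rx": 0,"ry": 0,"rz": 0,"claw": 255},{"x": -0.12,"y": 0.24,"z": 0,"rx": 0,"ry": 0,"rz": 0,"claw": 255},{"x": -0.15,"y": 0.3,"z": 0,"rx": 0,"ry": 0,"rz": 0,"claw": 255},{"x": -0.18,"y": 0.36,"z": 0,"rx": 0,"ry": 0,"rz": 0,"claw": 255},{"x": -0.21,"y": 0.42,"z": 0,"rx": 0,"ry": 0,"rz": 0,"claw": 255},{"x": -0.225,"y": 0.449,"z": 0,"rx": 0,"ry": 0,"rz": 0,"claw": 255},{"x": -0.225,"y": 0.449,"z": 0,"rx": 0,"ry": 0,"rz": 0,"claw": 255},{"x": -0.225,"y": 0.449,"z": 0,"rx": 0,"ry": 0,"rz": 0,"claw": 255}]'

```text
t: 36.95
tool_pos: [0.4944, 0.2864, 0.2678]
orientation: [-0.311, -3.124, 0.002]
force: [-0.3, -0.9, -0.7]
opening: 0.0155
gripper_force: 25.0
```

Emit:
arm_command --targets '[{"x": 0,"y": 0,"z": -0.06,"rx": 0,"ry": 0,"rz": 0,"claw": 255},{"x": 0,"y": 0,"z": -0.12,"rx": 0,"ry": 0,"rz": 0,"claw": 255},{"x": 0,"y": 0,"z": -0.18,"rx": 0,"ry": 0,"rz": 0,"claw": 255},{"x": 0,"y": 0,"z": -0.24,"rx": 0,"ry": 0,"rz": 0,"claw": 255},{"x": 0,"y": 0,"z": -0.29,"rx": 0,"ry": 0,"rz": 0,"claw": 255},{"x": 0,"y": 0,"z": -0.32,"rx": 0,"ry": 0,"rz": 0,"claw": 255},{"x": 0,"y": 0,"z": -0.32,"rx": 0,"ry": 0,"rz": 0,"claw": 255},{"x": 0,"y": 0,"z": -0.32,"rx": 0,"ry": 0,"rz": 0,"claw": 255}]'

```text
t: 37.62
tool_pos: [0.4949, 0.2845, 0.1082]
orientation: [-0.317, -3.123, 0.003]
force: [0.2, -0.7, 0.4]
opening: 0.0154
gripper_force: 25.0
```

Emit:
arm_command --targets '[{"x": 0,"y": 0,"z": 0,"rx": 0,"ry": 0,"rz": 0,"claw": 167},{"x": 0,"y": 0,"z": 0,"rx": 0,"ry": 0,"rz": 0,"claw": 167},{"x": 0,"y": 0,"z": 0,"rx": 0,"ry": 0,"rz": 0,"claw": 167},{"x": 0,"y": 0,"z": 0,"rx": 0,"ry": 0,"rz": 0,"claw": 167},{"x": 0,"y": 0,"z": 0.08,"rx": 0,"ry": 0,"rz": 0,"claw": 167},{"x": 0,"y": 0,"z": 0.16,"rx": 0,"ry": 0,"rz": 0,"claw": 167},{"x": 0,"y": 0,"z": 0.24,"rx": 0,"ry": 0,"rz": 0,"claw": 167},{"x": 0,"y": 0,"z": 0.32,"rx": 0,"ry": 0,"rz": 0,"claw": 167}]'

```text
t: 38.28
tool_pos: [0.4951, 0.2861, 0.2721]
orientation: [0.314, 3.125, 0.001]
force: [-0.1, 0.1, -0.4]
opening: 0.032
gripper_force: 0.0
```

Emit:
arm_command --targets '[{"x": 0.02,"y": -0.05,"z": 0,"rx": 0,"ry": 0,"rz": -0.06,"claw": 145},{"x": 0.04,"y": -0.1,"z": 0,"rx": 0,"ry": 0,"rz": -0.12,"claw": 145},{"x": 0.06,"y": -0.15,"z": 0,"rx": 0,"ry": 0,"rz": -0.18,"claw": 145},{"x": 0.09,"y": -0.2,"z": 0,"rx": 0,"ry": 0,"rz": -0.24,"claw": 145},{"x": 0.12,"y": -0.25,"z": 0,"rx": 0,"ry": 0,"rz": -0.3,"claw": 145},{"x": 0.15,"y": -0.3,"z": 0,"rx": 0,"ry": 0,"rz": -0.36,"claw": 145},{"x": 0.17,"y": -0.35,"z": 0,"rx": 0,"ry": 0,"rz": -0.42,"claw": 145},{"x": 0.182,"y": -0.389,"z": 0,"rx": 0,"ry": 0,"rz": -0.48,"claw": 145},{"x": 0.182,"y": -0.389,"z": 0,"rx": 0,"ry": 0,"rz": -0.54,"claw": 145},{"x": 0.182,"y": -0.389,"z": 0,"rx": 0,"ry": 0,"rz": -0.6,"claw": 145}]'

```text
t: 39.12
tool_pos: [0.587, 0.0901, 0.2702]
orientation: [2.034, 2.393, 0.001]
force: [0.2, 0.2, 0.7]
opening: 0.0404
gripper_force: 0.0
```

Emit:
arm_command --targets '[{"x": 0,"y": 0,"z": 0,"rx": 0,"ry": 0,"rz": -0.06,"claw": 145},{"x": 0,"y": 0,"z": 0,"rx": 0,"ry": 0,"rz": -0.12,"claw": 145},{"x": 0,"y": 0,"z": 0,"rx": 0,"ry": 0,"rz": -0.185,"claw": 145},{"x": 0,"y": 0,"z": 0,"rx": 0,"ry": 0,"rz": -0.185,"claw": 145},{"x": 0,"y": 0,"z": 0,"rx": 0,"ry": 0,"rz": -0.185,"claw": 145}]'

```text
t: 39.53
tool_pos: [0.5865, 0.0917, 0.2702]
orientation: [2.428, 1.993, 0.001]
force: [-0.3, -0.5, 0.4]
opening: 0.0404
gripper_force: 0.0
```

```bash
python3 st.py
```

```text
t 39.53 pos [0.5865 0.0917 0.2702] yaw -11.24 zt [ 8.e-04  1.e-04 -1.e+00] q6 0.265 F [-0.3 -0.5  0.4] T [-0.04 -0.06  0.01] op 0.0404 g 0.0
```

Emit:
arm_command --targets '[{"x": 0,"y": 0,"z": -0.08,"rx": 0,"ry": 0,"rz": 0,"claw": 145},{"x": 0,"y": 0,"z": -0.16,"rx": 0,"ry": 0,"rz": 0,"claw": 145},{"x": 0,"y": 0,"z": -0.22,"rx": 0,"ry": 0,"rz": 0,"claw": 145},{"x": 0,"y": 0,"z": -0.27,"rx": 0,"ry": 0,"rz": 0,"claw": 145},{"x": 0,"y": 0,"z": -0.3,"rx": 0,"ry": 0,"rz": 0,"claw": 145},{"x": 0,"y": 0,"z": -0.31,"rx": 0,"ry": 0,"rz": 0,"claw": 145},{"x": 0,"y": 0,"z": -0.31,"rx": 0,"ry": 0,"rz": 0,"claw": 145},{"x": 0,"y": 0,"z": -0.31,"rx": 0,"ry": 0,"rz": 0,"claw": 145}]'

```text
t: 40.2
tool_pos: [0.587, 0.0917, 0.1158]
orientation: [2.429, 1.991, 0.001]
force: [0.9, 0.1, 0.7]
opening: 0.04
gripper_force: 0.0
```

Emit:
arm_command --targets '[{"x": 0,"y": 0,"z": 0,"rx": 0,"ry": 0,"rz": 0,"claw": 255},{"x": 0,"y": 0,"z": 0,"rx": 0,"ry": 0,"rz": 0,"claw": 255},{"x": 0,"y": 0,"z": 0,"rx": 0,"ry": 0,"rz": 0,"claw": 255},{"x": 0,"y": 0,"z": 0,"rx": 0,"ry": 0,"rz": 0,"claw": 255},{"x": 0,"y": 0,"z": 0,"rx": 0,"ry": 0,"rz": 0,"claw": 255},{"x": 0,"y": 0,"z": 0,"rx": 0,"ry": 0,"rz": 0,"claw": 255}]'

```text
t: 40.7
tool_pos: [0.587, 0.0916, 0.1155]
orientation: [2.431, 1.988, 0.002]
force: [0.8, -0.4, 3.2]
opening: 0.0153
gripper_force: 25.0
```

Emit:
arm_command --targets '[{"x": 0,"y": 0,"z": 0.04,"rx": 0,"ry": 0,"rz": 0,"claw": 255},{"x": 0,"y": 0,"z": 0.1,"rx": 0,"ry": 0,"rz": 0,"claw": 255},{"x": 0,"y": 0,"z": 0.16,"rx": 0,"ry": 0,"rz": 0,"claw": 255},{"x": 0,"y": 0,"z": 0.22,"rx": 0,"ry": 0,"rz": 0,"claw": 255},{"x": 0,"y": 0,"z": 0.28,"rx": 0,"ry": 0,"rz": 0,"claw": 255},{"x": 0,"y": 0,"z": 0.31,"rx": 0,"ry": 0,"rz": 0,"claw": 255},{"x": 0,"y": 0,"z": 0.31,"rx": 0,"ry": 0,"rz": 0,"claw": 255}]'

```text
t: 41.28
tool_pos: [0.5884, 0.0918, 0.2748]
orientation: [2.428, 1.986, 0.01]
force: [0.6, 0.4, 0.0]
opening: 0.0156
gripper_force: 25.0
```

Emit:
arm_command --targets '[{"x": -0.03,"y": 0.06,"z": 0,"rx": 0,"ry": 0,"rz": 0,"claw": 255},{"x": -0.06,"y": 0.12,"z": 0,"rx": 0,"ry": 0,"rz": 0,"claw": 255},{"x": -0.09,"y": 0.18,"z": 0,"rx": 0,"ry": 0,"rz": 0,"claw": 255},{"x": -0.12,"y": 0.24,"z": 0,"rx": 0,"ry": 0,"rz": 0,"claw": 255},{"x": -0.16,"y": 0.3,"z": 0,"rx": 0,"ry": 0,"rz": 0,"claw": 255},{"x": -0.2,"y": 0.36,"z": 0,"rx": 0,"ry": 0,"rz": 0,"claw": 255},{"x": -0.23,"y": 0.41,"z": 0,"rx": 0,"ry": 0,"rz": 0,"claw": 255},{"x": -0.24,"y": 0.432,"z": 0,"rx": 0,"ry": 0,"rz": 0,"claw": 255},{"x": -0.24,"y": 0.432,"z": 0,"rx": 0,"ry": 0,"rz": 0,"claw": 255},{"x": -0.24,"y": 0.432,"z": 0,"rx": 0,"ry": 0,"rz": 0,"claw": 255}]'

```text
t: 42.12
tool_pos: [0.466, 0.3074, 0.2682]
orientation: [2.43, 1.99, -0.003]
force: [0.1, 0.1, -0.4]
opening: 0.0153
gripper_force: 25.0
```

```bash
python3 st.py
```

```text
t 42.12 pos [0.466  0.3074 0.2682] yaw -11.36 zt [-0.0014 -0.0014 -1.    ] q6 0.69 F [ 0.1  0.1 -0.4] T [-0.04 -0.05 -0.08] op 0.0153 g 25.0
```

Emit:
arm_command --targets '[{"x": 0,"y": 0,"z": -0.06,"rx": 0,"ry": 0,"rz": 0,"claw": 255},{"x": 0,"y": 0,"z": -0.12,"rx": 0,"ry": 0,"rz": 0,"claw": 255},{"x": 0,"y": 0,"z": -0.18,"rx": 0,"ry": 0,"rz": 0,"claw": 255},{"x": 0,"y": 0,"z": -0.24,"rx": 0,"ry": 0,"rz": 0,"claw": 255},{"x": 0,"y": 0,"z": -0.28,"rx": 0,"ry": 0,"rz": 0,"claw": 255},{"x": 0,"y": 0,"z": -0.3,"rx": 0,"ry": 0,"rz": 0,"claw": 255},{"x": 0,"y": 0,"z": -0.3,"rx": 0,"ry": 0,"rz": 0,"claw": 255},{"x": 0,"y": 0,"z": -0.3,"rx": 0,"ry": 0,"rz": 0,"claw": 255}]'

```text
t: 42.78
tool_pos: [0.467, 0.3067, 0.1197]
orientation: [2.433, 1.987, -0.001]
force: [0.3, -0.2, -0.2]
opening: 0.0153
gripper_force: 25.0
```

Emit:
arm_command --targets '[{"x": 0,"y": 0,"z": 0,"rx": 0,"ry": 0,"rz": 0,"claw": 167},{"x": 0,"y": 0,"z": 0,"rx": 0,"ry": 0,"rz": 0,"claw": 167},{"x": 0,"y": 0,"z": 0,"rx": 0,"ry": 0,"rz": 0,"claw": 167},{"x": 0,"y": 0,"z": 0,"rx": 0,"ry": 0,"rz": 0,"claw": 167},{"x": 0,"y": 0,"z": 0.08,"rx": 0,"ry": 0,"rz": 0,"claw": 167},{"x": 0,"y": 0,"z": 0.16,"rx": 0,"ry": 0,"rz": 0,"claw": 167},{"x": 0,"y": 0,"z": 0.24,"rx": 0,"ry": 0,"rz": 0,"claw": 167},{"x": 0,"y": 0,"z": 0.3,"rx": 0,"ry": 0,"rz": 0,"claw": 167}]'

```text
t: 43.45
tool_pos: [0.4669, 0.3081, 0.2741]
orientation: [2.431, 1.989, 0.006]
force: [0.1, 0.4, 1.3]
opening: 0.0321
gripper_force: 0.0
```

Emit:
arm_command --targets '[{"x": 0.002,"y": -0.06,"z": 0,"rx": 0,"ry": 0,"rz": 0,"claw": 104},{"x": 0.004,"y": -0.13,"z": 0,"rx": 0,"ry": 0,"rz": 0,"claw": 104},{"x": 0.006,"y": -0.2,"z": 0,"rx": 0,"ry": 0,"rz": 0,"claw": 104},{"x": 0.008,"y": -0.27,"z": 0,"rx": 0,"ry": 0,"rz": 0,"claw": 104},{"x": 0.01,"y": -0.34,"z": 0,"rx": 0,"ry": 0,"rz": 0,"claw": 104},{"x": 0.012,"y": -0.41,"z": 0,"rx": 0,"ry": 0,"rz": 0,"claw": 104},{"x": 0.014,"y": -0.48,"z": 0,"rx": 0,"ry": 0,"rz": 0,"claw": 104},{"x": 0.015,"y": -0.55,"z": 0,"rx": 0,"ry": 0,"rz": 0,"claw": 104},{"x": 0.015,"y": -0.61,"z": 0,"rx": 0,"ry": 0,"rz": 0,"claw": 104},{"x": 0.015,"y": -0.658,"z": 0,"rx": 0,"ry": 0,"rz": 0,"claw": 104}]'

```text
t: 44.28
tool_pos: [0.4738, -0.0236, 0.2704]
orientation: [2.432, 1.987, 0.001]
force: [0.1, -0.2, -0.3]
opening: 0.0552
gripper_force: 0.0
```

Emit:
arm_command --targets '[{"x": 0.002,"y": -0.07,"z": 0,"rx": 0,"ry": 0,"rz": 0,"claw": 104},{"x": 0.004,"y": -0.14,"z": 0,"rx": 0,"ry": 0,"rz": 0,"claw": 104},{"x": 0.006,"y": -0.21,"z": 0,"rx": 0,"ry": 0,"rz": 0,"claw": 104},{"x": 0.008,"y": -0.28,"z": 0,"rx": 0,"ry": 0,"rz": 0,"claw": 104},{"x": 0.01,"y": -0.35,"z": 0,"rx": 0,"ry": 0,"rz": 0,"claw": 104},{"x": 0.012,"y": -0.42,"z": 0,"rx": 0,"ry": 0,"rz": 0,"claw": 104},{"x": 0.014,"y": -0.49,"z": 0,"rx": 0,"ry": 0,"rz": 0,"claw": 104},{"x": 0.015,"y": -0.56,"z": 0,"rx": 0,"ry": 0,"rz": 0,"claw": 104},{"x": 0.015,"y": -0.61,"z": 0,"rx": 0,"ry": 0,"rz": 0,"claw": 104}]'

```text
t: 45.03
tool_pos: [0.4811, -0.3293, 0.2701]
orientation: [2.432, 1.987, -0.001]
force: [0.2, 0.7, -0.5]
opening: 0.0554
gripper_force: 0.0
```

```bash
python3 - <<'E'
import st
from h import *
for n in("top","side"):
    im,de=shot(n,n+"6"); C=cloud(n,de); h=cv2.cvtColor(im,cv2.COLOR_RGB2HSV)
    m=(h[...,0]>20)&(h[...,0]<35)&(h[...,1]>120)&(de>0)&(C[...,2]<.03)&(C[...,2]>.008)&(np.hypot(C[...,0]-.46,C[...,1]+.34)<.14); P=C[m]; print(n,"lid",circ(hull(P)),len(P))
    m=(C[...,2]>.03)&(C[...,2]<.06)&(de>0)&(np.hypot(C[...,0]-.48,C[...,1]+.35)<.06)&(im.max(2)<90); P=C[m]; print("knob",len(P), P.mean(0).round(4) if len(P) else "")
    m=(h[...,0]<8)|(h[...,0]>172); m&=(h[...,1]>120)&(de>0)&(abs(C[...,2]-.148)<.006)&(np.hypot(C[...,0]-.496,C[...,1]-.308)<.11); print("tub",circ(hull(C[m])))
cv2.imwrite("pics/zz6.png",cv2.resize(cv2.imread("pics/top6.png")[120:260,90:380],(800,386),interpolation=2))
E
```

```text
t 45.03 pos [ 0.4811 -0.3293  0.2701] yaw -11.51 zt [ 6.0e-04 -1.2e-03 -1.0e+00] q6 -0.487 F [ 0.2  0.7 -0.5] T [-0.04 -0.1   0.03] op 0.0554 g 0.0
top lid (array([ 0.48233597, -0.34823497]), np.float64(0.08132130194290044)) 935
knob 41 [ 0.4835 -0.3459  0.0455]
tub (array([0.4952115 , 0.30757667]), np.float64(0.0822937808543732))
side lid (array([ 0.48200493, -0.35025215]), np.float64(0.0842379274288874)) 2386
knob 101 [ 0.482  -0.358   0.0442]
tub (array([0.50645748, 0.30747644]), np.float64(0.07357540094516839))
```

View pics/zz6.png

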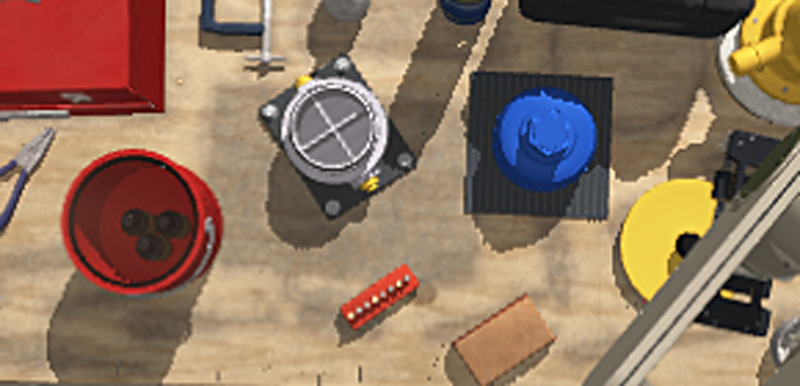

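All three elements stand in the tub at crop px (133,222), (170,222) and (150,246), and the housing is empty. The lid lies at (0.482,-0.350), so I grasp its knob.

Emit:
arm_command --squeeze 40 --targets '[{"x": 0,"y": -0.044,"z": -0.08,"rx": 0,"ry": 0,"rz": 0,"claw": 104},{"x": 0,"y": -0.044,"z": -0.16,"rx": 0,"ry": 0,"rz": 0,"claw": 104},{"x": 0,"y": -0.044,"z": -0.24,"rx": 0,"ry": 0,"rz": 0,"claw": 104},{"x": 0,"y": -0.044,"z": -0.32,"rx": 0,"ry": 0,"rz": 0,"claw": 104},{"x": 0,"y": -0.044,"z": -0.39,"rx": 0,"ry": 0,"rz": 0,"claw": 104},{"x": 0,"y": -0.044,"z": -0.43,"rx": 0,"ry": 0,"rz": 0,"claw": 104},{"x": 0,"y": -0.044,"z": -0.455,"rx": 0,"ry": 0,"rz": 0,"claw": 104},{"x": 0,"y": -0.044,"z": -0.463,"rx": 0,"ry": 0,"rz": 0,"claw": 104},{"x": 0,"y": -0.044,"z": -0.463,"rx": 0,"ry": 0,"rz": 0,"claw": 104},{"x": 0,"y": -0.044,"z": -0.463,"rx": 0,"ry": 0,"rz": 0,"claw": 104}]'

```text
t: 45.97
tool_pos: [0.4826, -0.349, 0.0401]
orientation: [2.429, 1.988, 0.001]
force: [0.0, -0.2, 0.2]
opening: 0.0551
gripper_force: 0.0
```

```bash
python3 st.py
```

```text
t 45.97 pos [ 0.4826 -0.349   0.0401] yaw -11.43 zt [ 0.0021 -0.0017 -1.    ] q6 -0.513 F [ 0.  -0.2  0.2] T [-0.11 -0.06 -0.02] op 0.0551 g 0.0
```

Emit:
arm_command --targets '[{"x": 0,"y": -0.002,"z": -0.006,"rx": 0,"ry": 0,"rz": 0,"claw": 104},{"x": 0,"y": -0.002,"z": -0.006,"rx": 0,"ry": 0,"rz": 0,"claw": 255},{"x": 0,"y": -0.002,"z": -0.006,"rx": 0,"ry": 0,"rz": 0,"claw": 255},{"x": 0,"y": -0.002,"z": -0.006,"rx": 0,"ry": 0,"rz": 0,"claw": 255},{"x": 0,"y": -0.002,"z": -0.006,"rx": 0,"ry": 0,"rz": 0,"claw": 255},{"x": 0,"y": -0.002,"z": -0.006,"rx": 0,"ry": 0,"rz": 0,"claw": 255},{"x": 0,"y": -0.002,"z": -0.006,"rx": 0,"ry": 0,"rz": 0,"claw": 255},{"x": 0,"y": -0.002,"z": -0.006,"rx": 0,"ry": 0,"rz": 0,"claw": 255}]'

```text
t: 46.63
tool_pos: [0.4816, -0.3496, 0.0355]
orientation: [2.432, 1.988, 0.0]
force: [-0.7, 0.6, 2.5]
opening: 0.0293
gripper_force: 40.0
```

Emit:
arm_command --squeeze 50 --targets '[{"x": 0,"y": 0,"z": 0.01,"rx": 0,"ry": 0,"rz": 0,"claw": 255},{"x": 0,"y": 0,"z": 0.04,"rx": 0,"ry": 0,"rz": 0,"claw": 255},{"x": 0,"y": 0,"z": 0.1,"rx": 0,"ry": 0,"rz": 0,"claw": 255},{"x": 0,"y": 0,"z": 0.16,"rx": 0,"ry": 0,"rz": 0,"claw": 255},{"x": 0,"y": 0,"z": 0.22,"rx": 0,"ry": 0,"rz": 0,"claw": 255},{"x": 0,"y": 0,"z": 0.28,"rx": 0,"ry": 0,"rz": 0,"claw": 255},{"x": 0,"y": 0,"z": 0.34,"rx": 0,"ry": 0,"rz": 0,"claw": 255},{"x": 0,"y": 0,"z": 0.38,"rx": 0,"ry": 0,"rz": 0,"claw": 255},{"x": 0,"y": 0,"z": 0.39,"rx": 0,"ry": 0,"rz": 0,"claw": 255},{"x": 0,"y": 0,"z": 0.39,"rx": 0,"ry": 0,"rz": 0,"claw": 255}]'

```text
t: 47.47
tool_pos: [0.4821, -0.35, 0.2319]
orientation: [2.429, 1.987, 0.001]
force: [1.2, 0.4, -3.2]
opening: 0.0298
gripper_force: 50.0
```

```bash
python3 - <<'E'
import st
from h import *
im,de=shot("side","side7"); C=cloud("side",de); h=cv2.cvtColor(im,cv2.COLOR_RGB2HSV)
m=(h[...,0]>20)&(h[...,0]<35)&(h[...,1]>120)&(de>0)&(C[...,2]>.15)&(np.hypot(C[...,0]-.482,C[...,1]+.35)<.11); P=C[m]; print(len(P),np.percentile(P,[1,50,99],axis=0).round(4),circ(hull(P)))
c=P.mean(0); print("normal",np.linalg.svd(P[::3]-c)[2][2])
E
```

```text
t 47.47 pos [ 0.4821 -0.35    0.2319] yaw -11.45 zt [ 0.0024 -0.0021 -1.    ] q6 -0.514 F [ 1.2  0.4 -3.2] T [-0.09 -0.06  0.02] op 0.0298 g 50.0
2260 [[ 0.4041 -0.4326  0.2127]
 [ 0.4836 -0.3704  0.2161]
 [ 0.561  -0.2742  0.2467]] (array([ 0.48353933, -0.35131531]), np.float64(0.08400461523369969))
normal [-0.0074309  -0.01323097  0.99988485]
```

Emit:
arm_command --targets '[{"x": 0.002,"y": 0.03,"z": 0,"rx": 0,"ry": 0,"rz": 0,"claw": 255},{"x": 0.004,"y": 0.08,"z": 0,"rx": 0,"ry": 0,"rz": 0,"claw": 255},{"x": 0.006,"y": 0.15,"z": 0,"rx": 0,"ry": 0,"rz": 0,"claw": 255},{"x": 0.008,"y": 0.22,"z": 0,"rx": 0,"ry": 0,"rz": 0,"claw": 255},{"x": 0.01,"y": 0.29,"z": 0,"rx": 0,"ry": 0,"rz": 0,"claw": 255},{"x": 0.012,"y": 0.36,"z": 0,"rx": 0,"ry": 0,"rz": 0,"claw": 255},{"x": 0.014,"y": 0.43,"z": 0,"rx": 0,"ry": 0,"rz": 0,"claw": 255},{"x": 0.014,"y": 0.5,"z": 0,"rx": 0,"ry": 0,"rz": 0,"claw": 255},{"x": 0.014,"y": 0.57,"z": 0,"rx": 0,"ry": 0,"rz": 0,"claw": 255},{"x": 0.014,"y": 0.64,"z": 0,"rx": 0,"ry": 0,"rz": 0,"claw": 255}]'

```text
t: 48.35
tool_pos: [0.4864, -0.0269, 0.2273]
orientation: [-2.429, -1.987, 0.004]
force: [-0.3, 0.8, -2.7]
opening: 0.0293
gripper_force: 50.0
```

Emit:
arm_command --targets '[{"x": 0.002,"y": 0.07,"z": 0,"rx": 0,"ry": 0,"rz": 0,"claw": 255},{"x": 0.004,"y": 0.14,"z": 0,"rx": 0,"ry": 0,"rz": 0,"claw": 255},{"x": 0.006,"y": 0.21,"z": 0,"rx": 0,"ry": 0,"rz": 0,"claw": 255},{"x": 0.008,"y": 0.28,"z": 0,"rx": 0,"ry": 0,"rz": 0,"claw": 255},{"x": 0.01,"y": 0.35,"z": 0,"rx": 0,"ry": 0,"rz": 0,"claw": 255},{"x": 0.012,"y": 0.42,"z": 0,"rx": 0,"ry": 0,"rz": 0,"claw": 255},{"x": 0.014,"y": 0.49,"z": 0,"rx": 0,"ry": 0,"rz": 0,"claw": 255},{"x": 0.014,"y": 0.56,"z": 0,"rx": 0,"ry": 0,"rz": 0,"claw": 255},{"x": 0.014,"y": 0.62,"z": 0,"rx": 0,"ry": 0,"rz": 0,"claw": 255},{"x": 0.014,"y": 0.66,"z": 0,"rx": 0,"ry": 0,"rz": 0,"claw": 255}]'

```text
t: 49.18
tool_pos: [0.4929, 0.3034, 0.2269]
orientation: [-2.428, -1.99, 0.007]
force: [0.2, -0.7, -2.3]
opening: 0.029
gripper_force: 50.0
```

Emit:
arm_command --targets '[{"x": 0,"y": 0.016,"z": 0,"rx": 0,"ry": 0,"rz": 0,"claw": 255},{"x": 0,"y": 0.016,"z": 0,"rx": 0,"ry": 0,"rz": 0,"claw": 255},{"x": 0,"y": 0.016,"z": 0,"rx": 0,"ry": 0,"rz": 0,"claw": 255}]'

```text
t: 49.43
tool_pos: [0.4943, 0.308, 0.2282]
orientation: [-2.431, -1.99, 0.005]
force: [0.2, -0.1, -2.2]
opening: 0.0293
gripper_force: 50.0
```

```bash
python3 - <<'E'
import st
from h import *
for n in("top","side"):
    im,de=shot(n,n+"8"); C=cloud(n,de); h=cv2.cvtColor(im,cv2.COLOR_RGB2HSV)
    m=(h[...,0]>20)&(h[...,0]<35)&(h[...,1]>120)&(de>0)&(C[...,2]>.19)&(C[...,2]<.235)&(np.hypot(C[...,0]-.496,C[...,1]-.308)<.11); P=C[m]; print(n,len(P),P.min(0).round(4),P.max(0).round(4),circ(hull(P)))
E
```

```text
t 49.43 pos [0.4943 0.308  0.2282] yaw -11.4 zt [-0.0027 -0.0019 -1.    ] q6 0.668 F [ 0.2 -0.1 -2.2] T [-0.14 -0.15  0.05] op 0.0293 g 50.0
top 1027 [0.4177 0.2243 0.2005] [0.5734 0.3791 0.2195] (array([0.49405801, 0.30517331]), np.float64(0.082600844170709))
side 650 [0.4124 0.2149 0.1944] [0.5777 0.3867 0.2346] (array([0.49658155, 0.30466826]), np.float64(0.08514912066083247))
```

Emit:
arm_command --targets '[{"x": 0.002,"y": 0,"z": -0.02,"rx": 0,"ry": 0,"rz": 0,"claw": 255},{"x": 0.002,"y": 0,"z": -0.04,"rx": 0,"ry": 0,"rz": 0,"claw": 255},{"x": 0.002,"y": 0,"z": -0.06,"rx": 0,"ry": 0,"rz": 0,"claw": 255},{"x": 0.002,"y": 0,"z": -0.075,"rx": 0,"ry": 0,"rz": 0,"claw": 255},{"x": 0.002,"y": 0,"z": -0.085,"rx": 0,"ry": 0,"rz": 0,"claw": 255},{"x": 0.002,"y": 0,"z": -0.095,"rx": 0,"ry": 0,"rz": 0,"claw": 255},{"x": 0.002,"y": 0,"z": -0.1,"rx": 0,"ry": 0,"rz": 0,"claw": 255},{"x": 0.002,"y": 0,"z": -0.1,"rx": 0,"ry": 0,"rz": 0,"claw": 255}]'

```text
t: 50.2
tool_pos: [0.4961, 0.3085, 0.1794]
orientation: [-2.432, -1.989, 0.002]
force: [0.1, -0.1, -2.0]
opening: 0.0294
gripper_force: 50.0
```

```bash
python3 st.py
```

```text
t 50.2 pos [0.4961 0.3085 0.1794] yaw -11.45 zt [-9.e-04 -4.e-04 -1.e+00] q6 0.668 F [ 0.1 -0.1 -2. ] T [-0.08 -0.09 -0.01] op 0.0294 g 50.0
```

No lateral force so far, so I press slowly.

Emit:
arm_command --targets '[{"x": 0,"y": 0,"z": -0.003,"rx": 0,"ry": 0,"rz": 0,"claw": 255},{"x": 0,"y": 0,"z": -0.006,"rx": 0,"ry": 0,"rz": 0,"claw": 255},{"x": 0,"y": 0,"z": -0.009,"rx": 0,"ry": 0,"rz": 0,"claw": 255},{"x": 0,"y": 0,"z": -0.012,"rx": 0,"ry": 0,"rz": 0,"claw": 255},{"x": 0,"y": 0,"z": -0.015,"rx": 0,"ry": 0,"rz": 0,"claw": 255},{"x": 0,"y": 0,"z": -0.015,"rx": 0,"ry": 0,"rz": 0,"claw": 255}]'

```text
t: 50.7
tool_pos: [0.4972, 0.3096, 0.1745]
orientation: [2.432, 1.989, 0.005]
force: [-1.8, 1.9, 6.3]
opening: 0.0295
gripper_force: 50.0
```

```bash
python3 st.py
```

```text
t 50.7 pos [0.4972 0.3096 0.1745] yaw -11.43 zt [ 0.0026  0.0021 -1.    ] q6 0.668 F [-1.8  1.9  6.3] T [0.17 0.19 0.  ] op 0.0295 g 50.0
```

Emit:
arm_command --targets '[{"x": 0,"y": 0,"z": -0.003,"rx": 0,"ry": 0,"rz": 0,"claw": 255},{"x": 0,"y": 0,"z": -0.006,"rx": 0,"ry": 0,"rz": 0,"claw": 255},{"x": 0,"y": 0,"z": -0.009,"rx": 0,"ry": 0,"rz": 0,"claw": 255},{"x": 0,"y": 0,"z": -0.009,"rx": 0,"ry": 0,"rz": 0,"claw": 255},{"x": 0,"y": 0,"z": -0.009,"rx": 0,"ry": 0,"rz": 0,"claw": 255}]'

```text
t: 51.12
tool_pos: [0.4971, 0.3098, 0.1695]
orientation: [-2.431, -1.989, -0.005]
force: [-0.3, 6.1, 4.8]
opening: 0.0287
gripper_force: 50.0
```

```bash
python3 st.py
```

```text
t 51.12 pos [0.4971 0.3098 0.1695] yaw -11.42 zt [ 0.0023  0.0025 -1.    ] q6 0.668 F [-0.3  6.1  4.8] T [0.88 0.15 0.06] op 0.0287 g 50.0
```

Emit:
arm_command --targets '[{"x": 0,"y": 0,"z": -0.004,"rx": 0,"ry": 0,"rz": 0,"claw": 255},{"x": 0,"y": 0,"z": -0.008,"rx": 0,"ry": 0,"rz": 0,"claw": 255},{"x": 0,"y": 0,"z": -0.008,"rx": 0,"ry": 0,"rz": 0,"claw": 255},{"x": 0,"y": 0,"z": -0.008,"rx": 0,"ry": 0,"rz": 0,"claw": 255}]'

```text
t: 51.45
tool_pos: [0.4971, 0.3099, 0.1694]
orientation: [-2.431, -1.989, -0.007]
force: [-13.6, -2.6, 30.1]
opening: 0.0292
gripper_force: 50.0
```

```bash
python3 st.py
```

```text
t 51.45 pos [0.4971 0.3099 0.1694] yaw -11.41 zt [ 0.0033  0.0029 -1.    ] q6 0.668 F [-13.6  -2.6  30.1] T [-0.39  2.62 -0.01] op 0.0292 g 50.0
```

Emit:
arm_command --targets '[{"x": 0,"y": 0,"z": 0.011,"rx": 0,"ry": 0,"rz": 0,"claw": 255},{"x": 0,"y": 0,"z": 0.011,"rx": 0,"ry": 0,"rz": 0,"claw": 104},{"x": 0,"y": 0,"z": 0.011,"rx": 0,"ry": 0,"rz": 0,"claw": 104},{"x": 0,"y": 0,"z": 0.011,"rx": 0,"ry": 0,"rz": 0,"claw": 104},{"x": 0,"y": 0,"z": 0.011,"rx": 0,"ry": 0,"rz": 0,"claw": 104},{"x": 0,"y": 0,"z": 0.06,"rx": 0,"ry": 0,"rz": 0,"claw": 104},{"x": 0,"y": 0,"z": 0.14,"rx": 0,"ry": 0,"rz": 0,"claw": 104},{"x": 0,"y": 0,"z": 0.22,"rx": 0,"ry": 0,"rz": 0,"claw": 104},{"x": -0.04,"y": -0.07,"z": 0.25,"rx": 0,"ry": 0,"rz": 0,"claw": 104},{"x": -0.08,"y": -0.14,"z": 0.25,"rx": 0,"ry": 0,"rz": 0,"claw": 104}]'

```text
t: 52.28
tool_pos: [0.4585, 0.2395, 0.2937]
orientation: [2.428, 1.989, 0.01]
force: [0.7, -0.5, 1.2]
opening: 0.0551
gripper_force: 0.0
```

Emit:
arm_command --targets '[{"x": 0,"y": -0.08,"z": 0,"rx": 0,"ry": 0,"rz": 0,"claw": 104},{"x": 0,"y": -0.16,"z": 0,"rx": 0,"ry": 0,"rz": 0,"claw": 104},{"x": 0,"y": -0.24,"z": 0,"rx": 0,"ry": 0,"rz": 0,"claw": 104},{"x": 0,"y": -0.32,"z": 0,"rx": 0,"ry": 0,"rz": 0,"claw": 104},{"x": 0,"y": -0.4,"z": 0,"rx": 0,"ry": 0,"rz": 0,"claw": 104},{"x": 0,"y": -0.4,"z": 0,"rx": 0,"ry": 0,"rz": 0,"claw": 104},{"x": 0,"y": -0.4,"z": 0,"rx": 0,"ry": 0,"rz": 0,"claw": 104}]'

```text
t: 52.87
tool_pos: [0.4564, 0.0364, 0.2888]
orientation: [2.437, 1.983, -0.001]
force: [-0.7, 0.1, 0.3]
opening: 0.0551
gripper_force: 0.0
```

```bash
python3 - <<'E'
import st
from h import *
for n in("top","side"):
    im,de=shot(n,n+"9"); C=cloud(n,de); h=cv2.cvtColor(im,cv2.COLOR_RGB2HSV)
    m=(h[...,0]>20)&(h[...,0]<35)&(h[...,1]>120)&(de>0)&(C[...,2]>.13)&(C[...,2]<.2)&(np.hypot(C[...,0]-.496,C[...,1]-.308)<.11); P=C[m]
    if len(P)>20: 
        q=P[abs(P[:,2]-np.median(P[:,2]))<.006]; print(n,len(P),"z",np.median(P[:,2]),circ(hull(P)),"nrm",np.linalg.svd(q-q.mean(0),full_matrices=False)[2][2])
    m=(h[...,0]>95)&(h[...,0]<130)&(h[...,1]>100)&(de>0)&(np.hypot(C[...,0]-.608,C[...,1]+.167)<.09)&(C[...,2]<.2); P=C[m]; t=P[P[:,2]>.106]; print("cap",((t.min(0)+t.max(0))/2).round(4) if len(t) else "")
cv2.imwrite("pics/f.png",np.hstack([cv2.resize(cv2.imread("pics/top9.png"),(400,300)),cv2.resize(cv2.imread("pics/side9.png")[110:260,200:380],(400,300))]))
E
```

```text
t 52.87 pos [0.4564 0.0364 0.2888] yaw -11.74 zt [-3.e-04 -3.e-04 -1.e+00] q6 0.173 F [-0.7  0.1  0.3] T [-0.02 -0.06  0.03] op 0.0551 g 0.0
top 2139 z 0.15279886881280147 (array([0.49567123, 0.30718027]), np.float64(0.08370500633851202)) nrm [-3.33173574e-03 -8.27259752e-04  9.99994108e-01]
cap [ 0.6077 -0.167   0.1137]
side 677 z 0.15447525478650093 (array([0.49665334, 0.30761575]), np.float64(0.08524328622294872)) nrm [-0.00238604 -0.00320489  0.99999202]
cap [ 0.6081 -0.1704  0.1133]
```

View pics/f.png

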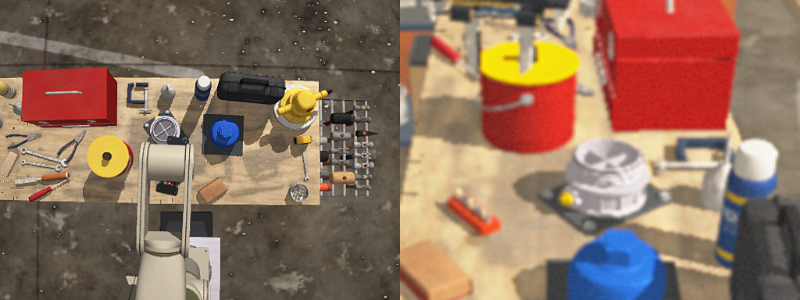

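The lid's flange top is at 0.153, as expected, and it is level and centred on the tub. The cap stands on the mat and the gripper is clear, so I hand in.

```bash
python3 -c "
from plant import robot
print(robot.close_job())"
```

```text
the job is handed in; nothing more can be done
None
```

The job is handed in, with no verdict returned: at my last look the cap stood upright on the mat, all three used elements had gone into the tub, the lid was home and level on it, and the gripper was clear with the bit box and sanding block not touched.

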